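# Put the batteries on charge: isolator off, caps off, regulator set, isolator on

## Task

Put the motorcycle batteries on charge: nobody knows whether the mains isolator was left on (green button locked in) or off (button out), so feel the button and, if it is locked in, click it out. With the isolator off (never touch a strip or turn the wheel while it is on), lift every filler-cap strip off the batteries and lay it flat in the drip tray, and wind the regulator's handwheel until its white pointer stands on the green mark. Then click the isolator on, make sure the button has stayed locked in, and leave the glass oil flask standing where it is.

Things in the scene. Friction and masses are not known exactly. Their poses are not given: they have to be found in the camera images.
- isolator_collar (a point): Mains isolator: fixed yellow box, 112 x 112 mm at its black foot, 62 mm high, with a round green push-lock button (36 mm across) in a steel collar (54 mm outside, 44 inside) on top. The point: centre of the collar's rim, 66 mm above the bench, on the button's axis; z up. No lamp shows its state.
- button_top (a point): Centre of the top face of the green button; moves with it: 86 mm above the bench when out (off), about 81.8 locked in (on), 71.8 at the bottom stop. The spring starts to yield at about 2 N when out, 3 N locked in, and takes 5 N at the bottom: a touch of 1 to 1.5 N tells the state without clicking, and 8 to 12 N on the bottom stop is a full press.
- push_button (a joint): Downward travel of the green button (m). Push-push, like a retractable pen: every full press to the bottom stop (0.0142) and release changes it over between out (0, isolator off) and locked in (about 0.0042, on); a press that ends before about 0.013 may change nothing. It starts in either state.
- wheel_centre (a point): Charging regulator: fixed green case, 124 x 124 x 88 mm, with a level handwheel on top. The point: on the wheel's axis at mid-rim height, 130 mm above the bench; z up, x and y along the case's sides. The rim is a black round bar 12 mm thick on a circle of 42 mm radius; hub 17 mm across; three thin spokes rise to it, 120 degrees apart: grip the rim radially from above between two spokes.
- handwheel (a joint): Angle of the handwheel (rad), growing clockwise seen from above, 0 to 4.9 between stops; stiff (0.07 N m), stays where it is left. Its white pointer lies over the black dial under one spoke; in wheel_centre's frame both point along the angle 2.45 - joint from x (counter-clockwise from above). Red mark: 0. Green mark: 3.90.
- drip_tray: Loose grey plastic drip tray, 135 (x) x 170 (y) x 30 mm high outside, walls and floor 4 mm thick (127 x 162 mm inside). Origin: centre of its underside; x along the short side. Strips fit lengthwise along x, side by side, e.g. at y = -45, 0 and 45 mm.
- strip_a: Filler-cap strip: a black moulded strip of six round caps with red plugs, 20 (x) x 111 (y) x 11 mm (z), about 20 g; origin: centre of its underside; y along its length. It lies loose on the raised long ridge (44 x 116 mm) of a fixed motorcycle battery, the ridge's top 93 mm above the bench. It may be absent (the caps of that battery are already off).
- strip_b: Filler-cap strip: a black moulded strip of six round caps with red plugs, 20 (x) x 111 (y) x 11 mm (z), about 20 g; origin: centre of its underside; y along its length. It lies loose on the raised long ridge (44 x 116 mm) of a fixed motorcycle battery, the ridge's top 110 mm above the bench. It may be absent (the caps of that battery are already off).
- strip_d: Filler-cap strip: a black moulded strip of six round caps with red plugs, 20 (x) x 111 (y) x 11 mm (z), about 20 g; origin: centre of its underside; y along its length. It lies loose on the raised long ridge (44 x 116 mm) of a fixed motorcycle battery, the ridge's top 104 mm above the bench. It may be absent (the caps of that battery are already off).
- oil_flask: Small glass oil flask with a ball stopper, 60 mm across, 106 mm high, standing on the bench as a bystander; origin: centre of its underside.
Mind the look-alikes: they are no part of the job. Leave any blue look-alike of the strip_b alone.

How it is judged:
By the outcome, as a careful person would: the job done as asked, in the order asked, and still so for the second after the job is handed in, with the robot touching nothing.
Of strip_a, strip_b, strip_d only 2 to 3 are there at a start; the rules pass over those that are not, and their reading is None.
At some moment in a run one of drip_tray may be knocked a few centimetres aside while the robot is not near it.
It also fails if it takes over 208 s, if anything falls off the work surface, if the arm or the gripper's body presses on something with over 40 N, if the wrist force passes 120 N, or if a joint passes its speed limit or range.

## Robot

A 6-joint arm with a two-finger parallel gripper is mounted at the origin on the work surface; the furniture and walls round the work are solid. World frame = base frame: x ahead of the robot, y to its left, z up, the work surface at z = 0. Lengths are in m, angles in rad, forces in N, time in s.
With the tool pointing down it reaches from about 0.35 to 0.775 m from the base axis. Payload 7.3 kg.
Tool frame: the origin (TCP) lies midway between the tips of the shut fingers; the grasp point (between the pads) lies 19 mm behind it (robot.grip_depth is the z of the grasp point in the tool frame, in m); z points along the fingers, y is the line along which they close (so a half turn about z gives the same grasp; the last joint's range is limited). The gripper opens to 92 mm and grips with 3 to 60 N. Pads are 19 mm wide; open, the fingers measure 130 mm over their backs; the gripper's body (75 mm by 190 mm) begins 47 mm behind the grasp point.
Start: joints at [1.185, 0.342, 1.524, -0, 1.275, -0.146], TCP at [0.125, 0.51, 0.227] pointing down, gripper open.
Joint ranges: [-2.53, 2.53], [-0.77, 2.02], [0.04, 2.7], [-1, 4.14], [0.28, 2.66], [-3.11, 3.11]. Speed limits (rad/s): [2.57, 2.57, 3.14, 3.14, 3.14, 3.14].

## Interface

Orientations are given as [roll, pitch, yaw] about the fixed x, y, z axes, in that order (R = Rz(yaw) Ry(pitch) Rx(roll)).
In Python, from cell import robot, viewer gives the robot as it stands.
- The arm moves only by the tool step_arm, never from a script. Its argument "increments" is a list of rows, each an object with "delta_pos": the shift along the tool's x, y, z in cm, a list of three; "dr": the turn, a rotation vector about the tool's x, y, z in degrees, a list of three; "fingers": the closure, from -1 (fully open) to 1 (shut), so that 0 is half open. In form: [{"delta_pos": [tx, ty, tz], "dr": [wx, wy, wz], "fingers": fingers}, ...]. A call has exactly 5 rows; each row is the pose to reach, as a shift and turn from the pose commanded when the call began, along the tool's axes at that moment; what a row does not reach only later rows make up. A row lasts 1/8 s, in which the tool goes at most 62.5 mm and 10.7 degrees, less where a joint would pass 70% of its speed; a pose out of reach is approached as far as the arm can. A call with a gripper value outside its range is refused whole. The fingers move at their own pace and stop on an object; "newtons" is the grip in N (left out, the last holds). Time passes only in rows, so rows that repeat a pose let the fingers close, or fill a call up. It gives the time, the measured TCP pose, the force, the opening and the grip force at its end, in the units of the state.
- robot.observe(): the state, without advancing time (a new reading comes with each control period).
- viewer.read_camera(name): name is "scene" or "top" or "wrist"; returns the picture (384x512x3 uint8, red, green, blue); there is no depth.
- viewer.camera_params(name): a dict with "K" (3x3 intrinsics, pixels), "k1" (the pictures are not rectified: a ray, as slopes to the right and down, at radius r is drawn at 1 + k1 r^2 times it, then the intrinsics apply), "T" (4x4, takes a point from camera to world coordinates). Camera axes: x right, y down, z forward; pixel columns grow to the right and rows downward; lengths in m; the calibration is good to about 2 mm. A picture is of the moment at which its call begins: read the wrist's pose just before it. camera_params takes no time and is no camera call; for the wrist camera it gives the pose at the moment of the call.
- robot.hand_in(): hands the job in; it is judged then, once.
The state is a dict: "time": time; "qpos": joint angles; "qvel": joint speeds; "joint_efforts": joint torques, N m; "tool_pos": TCP position; "tool_rot": TCP orientation; "contact_force": force on the tool from outside, world axes, zero at the start; "torque": the same for the moment, N m; "opening": finger opening in m; "grip_force": force on a finger pad.
Only numpy, scipy, OpenCV 4.12 (cv2) and the standard library are available. Lean on these libraries where they do the work, as an engineer would, in place of code of your own. Each camera call takes 0.05 s, during which the arm holds its last target. There are 200 camera calls.

## Working session

There is one attempt and no reset: what is moved stays moved. The work goes in short steps, Python scripts to look and compute and a tool call to move; the robot and the scene stay as the last step left them, time stands still between calls to the robot, and variables do not carry over. Pictures are saved under pics/ and viewed, at most 14 in all, crops included, and the job is handed in when it is done.

Besides the shell and the picture viewer there is one more tool, called after "Request:" as name([rows], argument=value, ...), one row to a line, values as JSON. step_arm: Moves the arm, as the interface text tells. Its arguments: {"type":"object","properties":{"increments":{"type":"array"},"newtons":{"type":"number"}},"required":["increments"]}

```bash
ls; mkdir -p pics; cat > h.py <<'E'
import numpy as np, cv2
from cell import robot, viewer
from scipy.spatial.transform import Rotation as R
def grab(name,fn=None):
    p=viewer.camera_params(name); im=np.array(viewer.read_camera(name))
    if fn: cv2.imwrite('pics/'+fn,im[:,:,::-1])
    return im,p
def ray(p,u,v):
    K=np.array(p['K']);T=np.array(p['T'])
    d=np.array([(u-K[0,2])/K[0,0],(v-K[1,2])/K[1,1]]);s=d.copy()
    for _ in range(30): s=d/(1+p['k1']*(s@s))
    return T[:3,3],T[:3,:3]@np.array([s[0],s[1],1])
def at_z(p,u,v,z):
    o,d=ray(p,u,v);return o+d*(z-o[2])/d[2]
def proj(p,X):
    K=np.array(p['K']);T=np.array(p['T']);c=T[:3,:3].T@(np.array(X)-T[:3,3]);s=c[:2]/c[2];s=s*(1+p['k1']*(s@s))
    return K[0,0]*s[0]+K[0,2],K[1,1]*s[1]+K[1,2]
def tri(a,b):
    (o1,d1),(o2,d2)=a,b
    A=np.stack([d1,-d2],1);t=np.linalg.lstsq(A,o2-o1,rcond=None)[0]
    p,q=o1+d1*t[0],o2+d2*t[1];return (p+q)/2,np.linalg.norm(p-q)
def goto(pos,yaw=None):
    s=robot.observe();M=R.from_euler('xyz',s['tool_rot']).as_matrix()
    return M.T@(np.array(pos)-np.array(s['tool_pos']))*100
def st():
    s=robot.observe();print({k:np.round(s[k],4).tolist() for k in ('time','tool_pos','tool_rot','contact_force','opening','grip_force','qpos')})
E
python3 - <<'E'
from h import *
for n in ('scene','top','wrist'):
    im,p=grab(n,n+'0.png');print(n,np.round(p['K'],1).tolist(),p['k1'],np.round(p['T'],3).tolist())
st()
print(robot.grip_depth)
a=cv2.imread('pics/scene0.png');cv2.imwrite('pics/s0.png',cv2.resize(a,(800,600)))
a=cv2.imread('pics/top0.png');cv2.imwrite('pics/t0.png',cv2.resize(a,(800,600)))
E
```

```text
pics
scene [[449.5, 0.0, 259.5], [0.0, 449.5, 201.8], [0.0, 0.0, 1.0]] -0.14103580122576595 [[0.78, -0.46, 0.424, -0.089], [-0.625, -0.57, 0.533, -0.615], [-0.003, -0.681, -0.733, 0.905], [0.0, 0.0, 0.0, 1.0]]
top [[366.4, 0.0, 260.9], [0.0, 366.4, 199.8], [0.0, 0.0, 1.0]] -0.04163063176985767 [[-0.028, -0.992, 0.119, 0.274], [-0.999, 0.03, 0.017, -0.033], [-0.02, -0.119, -0.993, 0.944], [0.0, 0.0, 0.0, 1.0]]
wrist [[267.8, 0.0, 254.6], [0.0, 267.8, 188.0], [0.0, 0.0, 1.0]] -0.008543281674417319 [[0.238, 0.936, 0.261, 0.054], [0.971, -0.229, -0.065, 0.527], [-0.001, 0.269, -0.963, 0.384], [0.0, 0.0, 0.0, 1.0]]
{'time': 0.15, 'tool_pos': [0.1246, 0.5097, 0.2262], 'tool_rot': [-3.1405, -0.0002, 2.9018], 'contact_force': [-0.4186, 0.6452, 0.1317], 'opening': 0.0922, 'grip_force': 0.0, 'qpos': [1.185, 0.3425, 1.5248, 0.0, 1.2754, -0.146]}
-0.0188
```

View pics/s0.png

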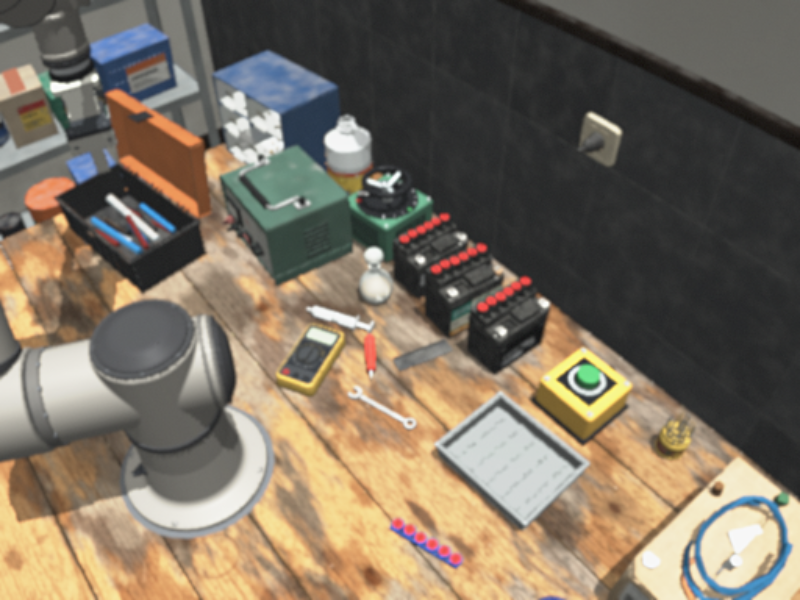

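View pics/t0.png

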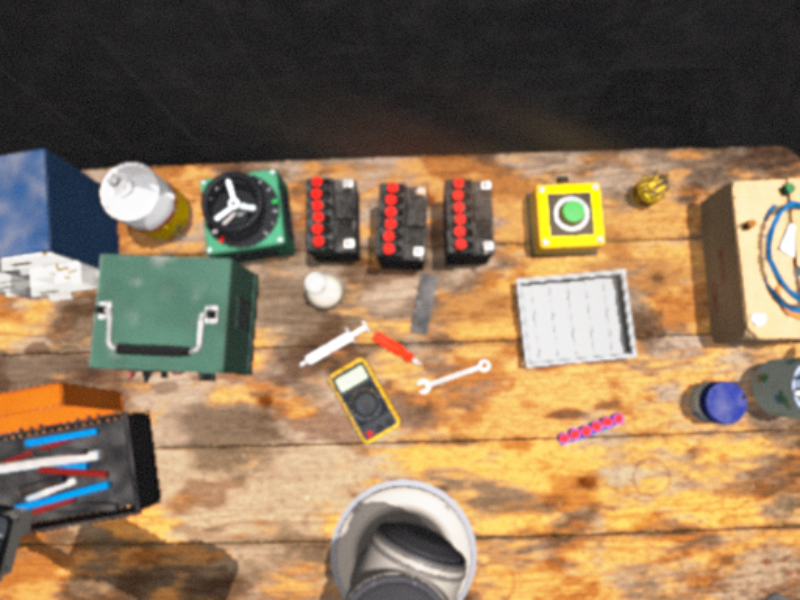

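Scene shows three batteries with red-capped strips (top view ~(318,213), (390,222), (458,215)), isolator (572,211), regulator (233,207), tray (575,318), flask (322,290). Look-alikes: blue/pink strip (590,428), red screwdriver (395,347), toolbox rods. I choose the three on the batteries.

```bash
cat > m.py <<'E'
from h import *
def comps(m,mn=8):
    n,l,s,c=cv2.connectedComponentsWithStats(m.astype(np.uint8),connectivity=8)
    return [(c[i],s[i]) for i in range(1,n) if s[i][4]>=mn],l
def red(im):
    h=cv2.cvtColor(im,cv2.COLOR_RGB2HSV);return ((h[...,0]<8)|(h[...,0]>172))&(h[...,1]>150)&(h[...,2]>110)
def green(im):
    h=cv2.cvtColor(im,cv2.COLOR_RGB2HSV);return (h[...,0]>50)&(h[...,0]<80)&(h[...,1]>130)&(h[...,2]>90)
E
python3 - <<'E'
from m import *
for n in ('top','scene'):
    im=cv2.imread(f'pics/{n}0.png')[:,:,::-1].copy();p=viewer.camera_params(n)
    for nm,f in (('red',red),('green',green)):
        c,_=comps(f(im))
        print(n,nm,[(np.round(a,1).tolist(),int(s[4]),int(s[2]),int(s[3])) for a,s in c])
E
```

```text
top red [([202.9, 134.9], 308, 10, 46), ([293.6, 136.8], 315, 10, 46), ([249.5, 139.2], 325, 11, 46), ([141.4, 152.6], 13, 4, 4), ([250.9, 221.2], 184, 26, 18), ([395.6, 267.2], 14, 4, 5), ([388.1, 269.4], 17, 5, 4), ([381.4, 272.1], 18, 5, 5), ([374.7, 275.4], 19, 4, 6), ([236.3, 277.5], 14, 4, 4), ([367.4, 277.4], 15, 4, 4), ([360.7, 280.0], 13, 5, 3), ([32.9, 285.0], 22, 14, 5), ([11.9, 291.8], 38, 17, 6), ([46.8, 302.0], 139, 43, 5), ([32.1, 324.3], 56, 27, 9)]
top green [([175.6, 128.1], 14, 5, 4)]
scene red [([271.3, 145.4], 146, 32, 20), ([71.0, 153.7], 10, 8, 6), ([90.0, 153.1], 8, 5, 7), ([293.2, 165.1], 170, 36, 19), ([322.0, 187.9], 180, 34, 23), ([236.4, 225.8], 118, 8, 22), ([254.2, 334.7], 18, 5, 5), ([261.6, 338.5], 19, 6, 4), ([268.4, 343.5], 17, 5, 4), ([276.0, 347.9], 20, 5, 5), ([284.0, 352.0], 21, 5, 5), ([291.0, 357.1], 20, 5, 5)]
scene green [([378.4, 235.3], 16, 9, 6), ([371.3, 240.9], 15, 6, 6), ([380.5, 243.5], 13, 5, 6)]
```

```bash
python3 - <<'E'
from m import *
T=cv2.imread('pics/top0.png')[:,:,::-1].copy();S=cv2.imread('pics/scene0.png')[:,:,::-1].copy()
pt=viewer.camera_params('top');ps=viewer.camera_params('scene')
for a,b in (((202.9,134.9),(271.3,145.4)),((249.5,139.2),(293.2,165.1)),((293.6,136.8),(322,187.9))):
    X,e=tri(ray(pt,*a),ray(ps,*b));print('strip',X.round(4),round(e,4))
    z=X[2]; m=red(T); n,l=cv2.connectedComponents(m.astype(np.uint8),connectivity=8)
    k=l[int(a[1]),int(a[0])]; 
    if k==0:k=l[int(a[1])+2,int(a[0])]
    ys,xs=np.nonzero(l==k);P=np.array([at_z(pt,x,y,z)[:2] for x,y in zip(xs,ys)])
    P-=P.mean(0);w,v=np.linalg.eigh(P.T@P);d=v[:,1];print(' dir deg',np.degrees(np.arctan2(d[1],d[0])),'len',np.ptp(P@d))
# green button: looser
h=cv2.cvtColor(T,cv2.COLOR_RGB2HSV);print(h[135,366],h[120,180],h[200,320])
g=(h[...,0]>50)&(h[...,0]<85)&(h[...,1]>90)&(h[...,2]>60)
c,_=comps(g,10);print([(a.round(1).tolist(),int(s[4]),s[:4].tolist()) for a,s in c])
hs=cv2.cvtColor(S,cv2.COLOR_RGB2HSV);g=(hs[...,0]>50)&(hs[...,0]<85)&(hs[...,1]>90)&(hs[...,2]>60)
c,_=comps(g,10);print([(a.round(1).tolist(),int(s[4]),s[:4].tolist()) for a,s in c])
for u,v in ((516,280),(627,271),(634,357),(526,367)): print('tray',at_z(pt,u/1.5625,v/1.5625,.03).round(3))
print('wheel',at_z(pt,233/1.5625,207/1.5625,.13).round(3),'flask',at_z(pt,322/1.5625,290/1.5625,.09).round(3))
cv2.imwrite('pics/c1.png',cv2.resize(T[100:180,120:400,::-1],None,fx=2.8,fy=2.8,interpolation=2)) 
E
```

```text
strip [0.5352 0.115  0.1008] 0.0008
 dir deg -178.61345180858802 len 0.11099921173756731
strip [0.5159 0.0036 0.1174] 0.0008
 dir deg 175.22354045607133 len 0.10820237935578084
strip [ 0.5202 -0.0994  0.1118] 0.0003
 dir deg 179.77369645009904 len 0.10859890806045087
[ 61 109 242] [76 75 51] [ 14 155 219]
[([165.8, 143.4], 622, [132, 109, 56, 56]), ([131.9, 118.1], 15, [130, 115, 6, 8]), ([504.2, 120.3], 19, [502, 118, 6, 6]), ([366.5, 135.1], 137, [360, 129, 14, 13])]
[([28.4, 52.2], 16, [26, 50, 5, 6]), ([36.5, 69.0], 103, [30, 59, 14, 23]), ([267.6, 130.1], 61, [261, 122, 13, 15]), ([225.6, 129.4], 25, [223, 125, 6, 10]), ([247.3, 141.7], 63, [237, 139, 22, 7]), ([375.9, 240.4], 182, [369, 232, 15, 17])]
tray [ 0.431 -0.194  0.03 ]
tray [ 0.441 -0.375  0.03 ]
tray [ 0.302 -0.376  0.03 ]
tray [ 0.291 -0.203  0.03 ]
wheel [0.537 0.235 0.13 ] flask [0.415 0.11  0.09 ]
```

```bash
python3 - <<'E'
from m import *
pt=viewer.camera_params('top');ps=viewer.camera_params('scene')
print(at_z(pt,366.5,135.1,.084),at_z(ps,375.9,240.4,.081),tri(ray(pt,366.5,135.1),ray(ps,375.9,240.4)))
print(goto([.42,.25,.34]))
E
```

```text
[ 0.52732322 -0.27756146  0.084     ] [ 0.52221749 -0.28310681  0.081     ] (array([ 0.52967694, -0.28011409,  0.07256546]), np.float64(0.0022802013055596977))
[-34.86473455 -18.22330866 -11.36338676]
```

View pics/c1.png

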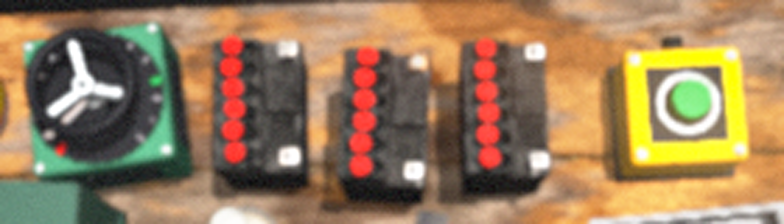

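The crop shows three black strips with red caps at (233,100), (365,110), (487,105), and the green button at (688,98); the choice is confirmed.

Request:
step_arm([
  {"delta_pos": [0, 0, -6], "dr": [0, 0, 0], "fingers": 0.5},
  {"delta_pos": [-6, -3, -11], "dr": [0, 0, -4], "fingers": 1},
  {"delta_pos": [-12, -6.3, -11.4], "dr": [0, 0, -8], "fingers": 1},
  {"delta_pos": [-17.5, -9, -11.4], "dr": [0, 0, -13.7], "fingers": 1},
  {"delta_pos": [-23, -12, -11.4], "dr": [0, 0, -13.7], "fingers": 1},
])

```text
time: 0.78
tool_pos: [0.3036, 0.3528, 0.3406]
tool_rot: [3.141, 0.001, -3.141]
contact_force: [1.4, 1.2, -0.0]
opening: 0.0468
grip_force: 0.0
```

```bash
python3 - <<'E'
from m import *
st();print(goto([.42,.2,.34]),goto([.49,-.28,.25]))
E
```

```text
{'time': 0.775, 'tool_pos': [0.3036, 0.3528, 0.3406], 'tool_rot': [3.1411, 0.0006, -3.1406], 'contact_force': [1.4385, 1.2251, -0.0422], 'opening': 0.0468, 'grip_force': 0.0, 'qpos': [0.6954, 0.1623, 1.454, 0.0, 1.5245, -0.8764]}
[-11.62820573 -15.29412351   0.06254132] [-18.57683303 -63.30552742   9.04149856]
```

Request:
step_arm([
  {"delta_pos": [-5, -3, 0], "dr": [0, 0, 0], "fingers": 1},
  {"delta_pos": [-10, -6.5, 0], "dr": [0, 0, 0], "fingers": 1},
  {"delta_pos": [-13, -11.5, 0], "dr": [0, 0, 0], "fingers": 1},
  {"delta_pos": [-15, -17, 0], "dr": [0, 0, 0], "fingers": 1},
  {"delta_pos": [-16, -23, 0], "dr": [0, 0, 0], "fingers": 1},
])

```text
time: 1.4
tool_pos: [0.4628, 0.1222, 0.3398]
tool_rot: [-3.142, -0.001, 3.141]
contact_force: [0.1, 0.2, 0.4]
opening: 0.0009
grip_force: 0.0
```

Request:
step_arm([
  {"delta_pos": [-0.5, -6, 0], "dr": [0, 0, 0], "fingers": 1},
  {"delta_pos": [-1, -12, 0], "dr": [0, 0, 0], "fingers": 1},
  {"delta_pos": [-1.5, -18, 0], "dr": [0, 0, 0], "fingers": 1},
  {"delta_pos": [-2, -24, 0], "dr": [0, 0, 0], "fingers": 1},
  {"delta_pos": [-2.5, -30, 0], "dr": [0, 0, 0], "fingers": 1},
])

```text
time: 2.02
tool_pos: [0.4868, -0.1778, 0.3402]
tool_rot: [3.141, -0.0, 3.141]
contact_force: [0.2, 0.7, 0.7]
opening: 0.0004
grip_force: 0.0
```

Request:
step_arm([
  {"delta_pos": [0, -5, 2], "dr": [0, 0, 0], "fingers": 1},
  {"delta_pos": [0, -10, 6], "dr": [0, 0, 0], "fingers": 1},
  {"delta_pos": [0, -10, 10], "dr": [0, 0, 0], "fingers": 1},
  {"delta_pos": [0, -10, 12], "dr": [0, 0, 0], "fingers": 1},
  {"delta_pos": [0, -10, 12], "dr": [0, 0, 0], "fingers": 1},
])

```text
time: 2.65
tool_pos: [0.4861, -0.2754, 0.2185]
tool_rot: [3.139, -0.003, 3.141]
contact_force: [1.2, -0.1, 0.9]
opening: 0.0005
grip_force: 0.0
```

```bash
python3 - <<'E'
from m import *
st();im,p=grab('wrist','w1.png')
h=cv2.cvtColor(im,cv2.COLOR_RGB2HSV);g=(h[...,0]>50)&(h[...,0]<85)&(h[...,1]>90)&(h[...,2]>60)
for a,s in comps(g,30)[0]: print(a.round(1),s,at_z(p,*a,.084))
E
```

```text
{'time': 2.65, 'tool_pos': [0.4861, -0.2754, 0.2185], 'tool_rot': [3.1388, -0.0034, 3.1406], 'contact_force': [1.1689, -0.1198, 0.8916], 'opening': 0.0005, 'grip_force': 0.0, 'qpos': [-0.6528, 0.4127, 1.4392, 0.0001, 1.294, -2.2226]}
[441.4 183.4] [438 178   7  12  40] [ 0.48970828 -0.06340888  0.084     ]
[249.8 208. ] [235 196  31  31 563] [ 0.51877188 -0.28111177  0.084     ]
```

View pics/w1.png

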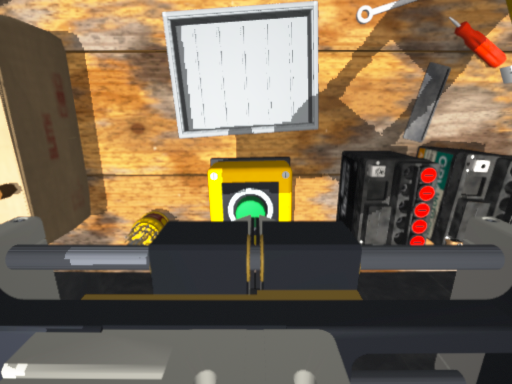

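Wrist view: button at (250,208) half hidden behind the fingers, tray (245,75), batteries at right. Target (0.525,-0.280).

Request:
step_arm([
  {"delta_pos": [-3.9, -0.4, 3], "dr": [0, 0, 0], "fingers": 1},
  {"delta_pos": [-3.9, -0.4, 8], "dr": [0, 0, 0], "fingers": 1},
  {"delta_pos": [-3.9, -0.4, 12], "dr": [0, 0, 0], "fingers": 1},
  {"delta_pos": [-3.9, -0.4, 12], "dr": [0, 0, 0], "fingers": 1},
  {"delta_pos": [-3.9, -0.4, 12], "dr": [0, 0, 0], "fingers": 1},
])

```text
time: 3.32
tool_pos: [0.5273, -0.2807, 0.1029]
tool_rot: [-3.139, 0.003, 3.141]
contact_force: [0.5, -0.8, 0.7]
opening: 0.0006
grip_force: 0.0
```

Request:
step_arm([
  {"delta_pos": [0, 0, 0], "dr": [0, 0, 0], "fingers": 1},
  {"delta_pos": [0, 0, 0.5], "dr": [0, 0, 0], "fingers": 1},
  {"delta_pos": [0, 0, 0.9], "dr": [0, 0, 0], "fingers": 1},
  {"delta_pos": [0, 0, 0.9], "dr": [0, 0, 0], "fingers": 1},
  {"delta_pos": [0, 0, 0.9], "dr": [0, 0, 0], "fingers": 1},
])

```text
time: 3.95
tool_pos: [0.5259, -0.2799, 0.0913]
tool_rot: [3.141, -0.0, 3.141]
contact_force: [0.1, 0.8, 0.2]
opening: 0.0003
grip_force: 0.0
```

Request:
step_arm([
  {"delta_pos": [0, 0, 0.2], "dr": [0, 0, 0], "fingers": 1},
  {"delta_pos": [0, 0, 0.45], "dr": [0, 0, 0], "fingers": 1},
  {"delta_pos": [0, 0, 0.45], "dr": [0, 0, 0], "fingers": 1},
  {"delta_pos": [0, 0, 0.45], "dr": [0, 0, 0], "fingers": 1},
  {"delta_pos": [0, 0, 0.45], "dr": [0, 0, 0], "fingers": 1},
])

```text
time: 4.58
tool_pos: [0.526, -0.28, 0.0869]
tool_rot: [-3.142, 0.0, 3.141]
contact_force: [-0.3, 0.0, -0.0]
opening: 0.0005
grip_force: 0.0
```

Request:
step_arm([
  {"delta_pos": [0, 0, 0.15], "dr": [0, 0, 0], "fingers": 1},
  {"delta_pos": [0, 0, 0.3], "dr": [0, 0, 0], "fingers": 1},
  {"delta_pos": [0, 0, 0.3], "dr": [0, 0, 0], "fingers": 1},
  {"delta_pos": [0, 0, 0.3], "dr": [0, 0, 0], "fingers": 1},
  {"delta_pos": [0, 0, 0.3], "dr": [0, 0, 0], "fingers": 1},
])

```text
time: 5.2
tool_pos: [0.526, -0.2799, 0.0839]
tool_rot: [3.142, 0.0, 3.141]
contact_force: [-0.4, -0.8, 0.1]
opening: 0.0004
grip_force: 0.0
```

```bash
python3 - <<'E'
from m import *
st()
E
```

```text
{'time': 5.2, 'tool_pos': [0.526, -0.2799, 0.0839], 'tool_rot': [3.1415, 0.0001, 3.1409], 'contact_force': [-0.4477, -0.8303, 0.1147], 'opening': 0.0004, 'grip_force': 0.0, 'qpos': [-0.6177, 0.6098, 1.5039, 0.0001, 1.0279, -2.1879]}
```

Request:
step_arm([
  {"delta_pos": [0, 0, 0.15], "dr": [0, 0, 0], "fingers": 1},
  {"delta_pos": [0, 0, 0.32], "dr": [0, 0, 0], "fingers": 1},
  {"delta_pos": [0, 0, 0.32], "dr": [0, 0, 0], "fingers": 1},
  {"delta_pos": [0, 0, 0.32], "dr": [0, 0, 0], "fingers": 1},
  {"delta_pos": [0, 0, 0.32], "dr": [0, 0, 0], "fingers": 1},
])

```text
time: 5.82
tool_pos: [0.5261, -0.28, 0.0808]
tool_rot: [-3.141, 0.0, 3.141]
contact_force: [-2.1, -0.0, 3.4]
opening: 0.0003
grip_force: 1.7
```

Request:
step_arm([
  {"delta_pos": [0, 0, 0.3], "dr": [0, 0, 0], "fingers": 1},
  {"delta_pos": [0, 0, 0.6], "dr": [0, 0, 0], "fingers": 1},
  {"delta_pos": [0, 0, 0.86], "dr": [0, 0, 0], "fingers": 1},
  {"delta_pos": [0, 0, 0.91], "dr": [0, 0, 0], "fingers": 1},
  {"delta_pos": [0, 0, 0.91], "dr": [0, 0, 0], "fingers": 1},
])

```text
time: 6.45
tool_pos: [0.5261, -0.28, 0.0721]
tool_rot: [-3.141, 0.001, 3.141]
contact_force: [-1.3, 0.3, 8.7]
opening: 0.0006
grip_force: 4.2
```

Request:
step_arm([
  {"delta_pos": [0, 0, 0.02], "dr": [0, 0, 0], "fingers": 1},
  {"delta_pos": [0, 0, -0.6], "dr": [0, 0, 0], "fingers": 1},
  {"delta_pos": [0, 0, -1.8], "dr": [0, 0, 0], "fingers": 1},
  {"delta_pos": [0, 0, -2.2], "dr": [0, 0, 0], "fingers": 1},
  {"delta_pos": [0, 0, -2.2], "dr": [0, 0, 0], "fingers": 1},
])

```text
time: 7.08
tool_pos: [0.526, -0.2799, 0.0937]
tool_rot: [-3.142, 0.0, 3.141]
contact_force: [-0.7, 0.1, 0.1]
opening: 0.0002
grip_force: 0.0
```

Request:
step_arm([
  {"delta_pos": [0, 0, 0.5], "dr": [0, 0, 0], "fingers": 1},
  {"delta_pos": [0, 0, 0.9], "dr": [0, 0, 0], "fingers": 1},
  {"delta_pos": [0, 0, 1.0], "dr": [0, 0, 0], "fingers": 1},
  {"delta_pos": [0, 0, 1.0], "dr": [0, 0, 0], "fingers": 1},
  {"delta_pos": [0, 0, 1.0], "dr": [0, 0, 0], "fingers": 1},
])

```text
time: 7.7
tool_pos: [0.5258, -0.2798, 0.0836]
tool_rot: [3.141, -0.0, 3.141]
contact_force: [-1.9, 1.1, 2.4]
opening: 0.0002
grip_force: 1.3
```

Off now (2.4 N at 83.6 mm). On to strip D.

Request:
step_arm([
  {"delta_pos": [0, 0, -6], "dr": [0, 0, 0], "fingers": 1},
  {"delta_pos": [2, 3, -11], "dr": [0, 0, 0], "fingers": 0.35},
  {"delta_pos": [5, 8, -14], "dr": [0, 0, 0], "fingers": 0.35},
  {"delta_pos": [8, 13, -15], "dr": [0, 0, 0], "fingers": 0.35},
  {"delta_pos": [8, 18, -15], "dr": [0, 0, 0], "fingers": 0.35},
])

```text
time: 8.32
tool_pos: [0.4448, -0.0987, 0.2348]
tool_rot: [-3.141, 0.002, 3.139]
contact_force: [0.5, -0.3, -0.4]
opening: 0.0291
grip_force: 0.0
```

Request:
step_arm([
  {"delta_pos": [0, 2, 0], "dr": [0, 0, 0], "fingers": 0.35},
  {"delta_pos": [0, 4, 0], "dr": [0, 0, 0], "fingers": 0.35},
  {"delta_pos": [0, 4, 0], "dr": [0, 0, 0], "fingers": 0.35},
  {"delta_pos": [0, 4, 0], "dr": [0, 0, 0], "fingers": 0.35},
  {"delta_pos": [0, 4, 0], "dr": [0, 0, 0], "fingers": 0.35},
])

```text
time: 8.95
tool_pos: [0.4462, -0.0606, 0.2335]
tool_rot: [-3.142, -0.0, 3.14]
contact_force: [0.1, -0.0, 0.4]
opening: 0.0295
grip_force: 0.0
```

```bash
python3 - <<'E'
from m import *
st();im,p=grab('wrist','w2.png')
for a,s in comps(red(im),20)[0]: print(a.round(1),s,at_z(p,*a,.117).round(4))
E
```

```text
{'time': 8.95, 'tool_pos': [0.4462, -0.0606, 0.2335], 'tool_rot': [-3.1415, -0.0001, 3.1399], 'contact_force': [0.0656, -0.0016, 0.3808], 'opening': 0.0295, 'grip_force': 0.0, 'qpos': [-0.3055, 0.1989, 1.7037, -0.0001, 1.2392, -1.8746]}
[311.   83.4] [281  59  49  41 450] [ 0.346  -0.0067  0.117 ]
[316.4 204.9] [310 198  14  15 164] [0.4694 0.0059 0.117 ]
[218.1 207.7] [211 201  15  14 164] [ 0.4724 -0.1008  0.117 ]
[404.5 215.4] [398 209  14  14 155] [0.4818 0.1036 0.117 ]
[315.  218.3] [308 214  14   8  83] [0.485  0.0053 0.117 ]
[403.8 230.3] [397 224  14  14 137] [0.4997 0.1054 0.117 ]
[225.6 282.5] [224 279   4   8  20] [ 0.5662 -0.0955  0.117 ]
```

View pics/w2.png

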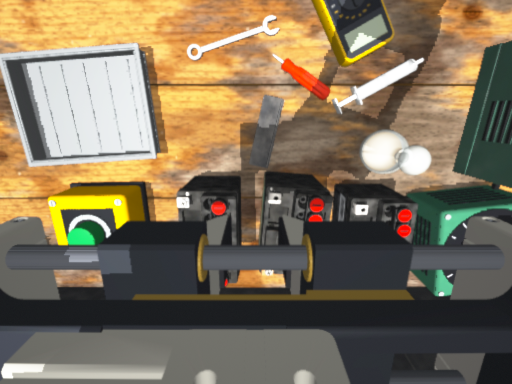

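Wrist view shows front plugs of D (218,208), B (316,205), A (404,215), consistent with the top-view positions; grasp D at (0.520,-0.100).

Request:
step_arm([
  {"delta_pos": [-3.5, -2, 2], "dr": [0, 0, 0], "fingers": 0.2},
  {"delta_pos": [-7.4, -3.95, 6], "dr": [0, 0, 0], "fingers": 0.2},
  {"delta_pos": [-7.4, -3.95, 10], "dr": [0, 0, 0], "fingers": 0.2},
  {"delta_pos": [-7.4, -3.95, 11.7], "dr": [0, 0, 0], "fingers": 0.2},
  {"delta_pos": [-7.4, -3.95, 12], "dr": [0, 0, 0], "fingers": 0.2},
])

```text
time: 9.62
tool_pos: [0.5194, -0.0998, 0.1122]
tool_rot: [3.141, -0.003, 3.14]
contact_force: [-0.4, -0.4, 0.7]
opening: 0.0371
grip_force: 0.0
```

Request:
step_arm([
  {"delta_pos": [0, 0, 0.4], "dr": [0, 0, 0], "fingers": 0.2},
  {"delta_pos": [0, 0, 0.6], "dr": [0, 0, 0], "fingers": 0.2},
  {"delta_pos": [0, 0, 0.6], "dr": [0, 0, 0], "fingers": 0.2},
  {"delta_pos": [0, 0, 0.6], "dr": [0, 0, 0], "fingers": 0.2},
  {"delta_pos": [0, 0, 0.6], "dr": [0, 0, 0], "fingers": 0.2},
])

```text
time: 10.25
tool_pos: [0.5202, -0.0994, 0.1078]
tool_rot: [-3.141, 0.0, 3.141]
contact_force: [0.5, 0.9, 0.1]
opening: 0.0369
grip_force: 0.0
```

Request:
step_arm([
  {"delta_pos": [0, 0, 0], "dr": [0, 0, 0], "fingers": 0.5},
  {"delta_pos": [0, 0, 0], "dr": [0, 0, 0], "fingers": 0.8},
  {"delta_pos": [0, 0, 0], "dr": [0, 0, 0], "fingers": 0.8},
  {"delta_pos": [0, 0, 0], "dr": [0, 0, 0], "fingers": 0.8},
  {"delta_pos": [0, 0, 0], "dr": [0, 0, 0], "fingers": 0.8},
], newtons=10)

```text
time: 10.88
tool_pos: [0.5201, -0.0995, 0.1076]
tool_rot: [3.142, 0.0, 3.141]
contact_force: [0.8, 1.2, 0.9]
opening: 0.0175
grip_force: 10.1
```

```bash
cat > tray.py <<'E'
from m import *
def tray(fn=None):
    "tray from top view: grey low-saturation blob near the right-middle"
    im,p=grab('top',fn);h=cv2.cvtColor(im,cv2.COLOR_RGB2HSV)
    m=((h[...,1]<60)&(h[...,2]>90)).astype(np.uint8);m[:160]=0
    m=cv2.morphologyEx(m,cv2.MORPH_CLOSE,np.ones((7,7)))
    c=max((c for c in cv2.findContours(m,0,2)[0] if 250<c[:,0,0].mean()<450),key=cv2.contourArea)
    P=np.array([at_z(p,*q,.03)[:2] for q in c[:,0].astype(float)],np.float32)
    r=cv2.minAreaRect(P);b=cv2.boxPoints(r);print('rect',r,'\n',b.round(4))
    return r
E
python3 - <<'E'
from tray import *
st();tray('t2.png')
E
```

```text
{'time': 10.875, 'tool_pos': [0.5201, -0.0995, 0.1076], 'tool_rot': [3.1416, 0.0001, 3.1409], 'contact_force': [0.8248, 1.2393, 0.8539], 'opening': 0.0175, 'grip_force': 10.0597, 'qpos': [-0.3338, 0.4763, 1.6751, 0.0001, 0.9901, -1.9039]}
rect ((0.3679317235946655, -0.2865416407585144), (0.14498810470104218, 0.18332989513874054), 3.5312485694885254) 
 [[ 0.2899 -0.1995]
 [ 0.3012 -0.3825]
 [ 0.4459 -0.3736]
 [ 0.4346 -0.1906]]
```

Request:
step_arm([
  {"delta_pos": [0, 0, -3], "dr": [0, 0, 0], "fingers": 0.8},
  {"delta_pos": [0, 0, -7], "dr": [0, 0, 0], "fingers": 0.8},
  {"delta_pos": [3, -4, -9], "dr": [0, 0, 0], "fingers": 0.8},
  {"delta_pos": [6, -8, -9], "dr": [0, 0, 0], "fingers": 0.8},
  {"delta_pos": [9, -12, -9], "dr": [0, 0, 0], "fingers": 0.8},
])

```text
time: 11.55
tool_pos: [0.4291, -0.2204, 0.1979]
tool_rot: [-3.141, 0.001, 3.142]
contact_force: [-0.4, -0.9, -0.3]
opening: 0.0178
grip_force: 10.1
```

Request:
step_arm([
  {"delta_pos": [2, -4, 0], "dr": [0, 0, -1], "fingers": 0.8},
  {"delta_pos": [4, -8, 0], "dr": [0, 0, -2], "fingers": 0.8},
  {"delta_pos": [6, -11.2, 0], "dr": [0, 0, -3.5], "fingers": 0.8},
  {"delta_pos": [6, -11.2, 2], "dr": [0, 0, -3.5], "fingers": 0.8},
  {"delta_pos": [6, -11.2, 2], "dr": [0, 0, -3.5], "fingers": 0.8},
])

```text
time: 12.18
tool_pos: [0.369, -0.3308, 0.1764]
tool_rot: [3.139, -0.002, -3.082]
contact_force: [0.0, 1.3, -0.3]
opening: 0.0172
grip_force: 10.1
```

```bash
python3 - <<'E'
from tray import *
st();grab('wrist','w3.png')
E
```

```text
{'time': 12.175, 'tool_pos': [0.369, -0.3308, 0.1764], 'tool_rot': [3.1388, -0.0019, -3.0822], 'contact_force': [0.0273, 1.325, -0.3009], 'opening': 0.0172, 'grip_force': 10.0588, 'qpos': [-0.8858, 0.3391, 1.678, 0.0002, 1.1279, -2.516]}
```

View pics/w3.png

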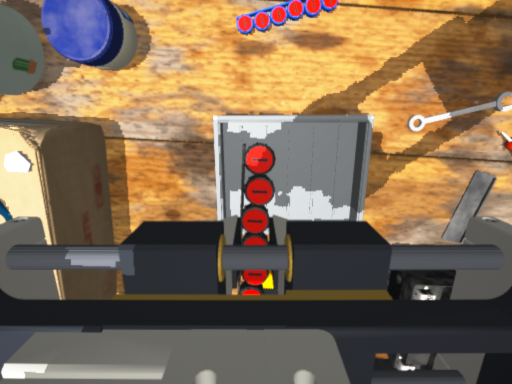

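Wrist view: strip held level along the tray, tray's near rim corners at (215,116) and (373,117), plugs at (259,158)…(255,273).

```bash
python3 - <<'E'
from tray import *
p=viewer.camera_params('wrist')
for q in ((215,116.5),(373,117),(216,200),(364,215)): print(at_z(p,*q,.03).round(4))
for q in ((259.5,158),(258.5,190),(255,273)): print(at_z(p,*q,.1764+.009).round(4))
E
```

```text
[ 0.3031 -0.3789  0.03  ]
[ 0.2931 -0.2047  0.03  ]
[ 0.3999 -0.3757  0.03  ]
[ 0.4084 -0.1951  0.03  ]
[ 0.3213 -0.3315  0.1854]
[ 0.3401 -0.3309  0.1854]
[ 0.3952 -0.3296  0.1854]
```

Request:
step_arm([
  {"delta_pos": [0, -0.2, 5], "dr": [0, 0, 0], "fingers": 0.8},
  {"delta_pos": [0, -0.2, 10], "dr": [0, 0, 0], "fingers": 0.8},
  {"delta_pos": [0, -0.2, 14], "dr": [0, 0, 0], "fingers": 0.8},
  {"delta_pos": [0, -0.2, 16], "dr": [0, 0, 0], "fingers": 0.8},
  {"delta_pos": [0, -0.2, 16.5], "dr": [0, 0, 0], "fingers": 0.8},
])

```text
time: 12.85
tool_pos: [0.3703, -0.3327, 0.012]
tool_rot: [3.14, -0.001, -3.08]
contact_force: [-0.1, -0.2, -0.3]
opening: 0.0179
grip_force: 10.1
```

Request:
step_arm([
  {"delta_pos": [0, 0, 0], "dr": [0, 0, 0], "fingers": 0.8},
  {"delta_pos": [0, 0, 0.1], "dr": [0, 0, 0], "fingers": 0.8},
  {"delta_pos": [0, 0, 0.1], "dr": [0, 0, 0], "fingers": 0.48},
  {"delta_pos": [0, 0, 0.1], "dr": [0, 0, 0], "fingers": 0.48},
  {"delta_pos": [0, 0, 0.1], "dr": [0, 0, 0], "fingers": 0.48},
])

```text
time: 13.48
tool_pos: [0.3701, -0.3334, 0.0118]
tool_rot: [-3.141, 0.0, -3.081]
contact_force: [0.4, -0.0, 0.5]
opening: 0.0237
grip_force: 0.0
```

Request:
step_arm([
  {"delta_pos": [0, 0, -2], "dr": [0, 0, 0], "fingers": 0.48},
  {"delta_pos": [0, 0, -6], "dr": [0, 0, 0], "fingers": 0.48},
  {"delta_pos": [0, 0, -12], "dr": [0, 0, 0], "fingers": 0.3},
  {"delta_pos": [0, 2, -17], "dr": [0, 0, 0], "fingers": 0.2},
  {"delta_pos": [0, 5, -19], "dr": [0, 0, 0], "fingers": 0.2},
])

```text
time: 14.1
tool_pos: [0.3678, -0.2842, 0.2046]
tool_rot: [-3.137, 0.004, -3.082]
contact_force: [-0.4, -0.0, -0.4]
opening: 0.0367
grip_force: 0.0
```

```bash
python3 - <<'E'
from tray import *
st();grab('wrist','w4.png');print(goto([.516,.005,.20]))
E
```

```text
{'time': 14.1, 'tool_pos': [0.3678, -0.2842, 0.2046], 'tool_rot': [-3.1374, 0.0035, -3.0823], 'contact_force': [-0.4224, -0.0061, -0.4314], 'opening': 0.0367, 'grip_force': 0.0, 'qpos': [-0.8231, 0.2499, 1.721, 0.0001, 1.1652, -2.4532]}
[-16.55576945  27.62469155   0.56460333]
```

View pics/w4.png

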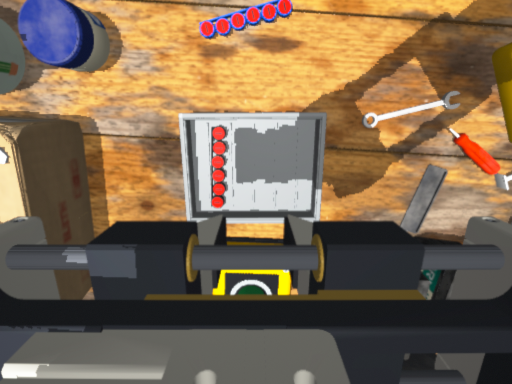

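Strip lies flat in the tray (218,132)-(218,202). Next strip B.

Request:
step_arm([
  {"delta_pos": [-3.3, 5.5, 0], "dr": [0, 0, 1.5], "fingers": 0.2},
  {"delta_pos": [-6.5, 11, 0], "dr": [0, 0, 3], "fingers": 0.2},
  {"delta_pos": [-10, 16.5, 0.3], "dr": [0, 0, 4.5], "fingers": 0.2},
  {"delta_pos": [-13.3, 22, 0.5], "dr": [0, 0, 6], "fingers": 0.2},
  {"delta_pos": [-16.6, 27.6, 0.6], "dr": [0, 0, 7.4], "fingers": 0.2},
])

```text
time: 14.78
tool_pos: [0.5122, -0.0047, 0.1955]
tool_rot: [-3.141, -0.0, 3.072]
contact_force: [0.6, -0.4, 0.5]
opening: 0.0366
grip_force: 0.0
```

Request:
step_arm([
  {"delta_pos": [0, 0, 0], "dr": [0, 0, 0], "fingers": 0.2},
  {"delta_pos": [0, 0, 2], "dr": [0, 0, 0], "fingers": 0.2},
  {"delta_pos": [0, 0, 5], "dr": [0, 0, 0], "fingers": 0.2},
  {"delta_pos": [0, 0, 5.5], "dr": [0, 0, 0], "fingers": 0.2},
  {"delta_pos": [0, 0, 5.5], "dr": [0, 0, 0], "fingers": 0.2},
])

```text
time: 15.4
tool_pos: [0.5116, -0.0072, 0.1411]
tool_rot: [-3.142, -0.0, 3.072]
contact_force: [0.4, 1.2, 0.8]
opening: 0.0368
grip_force: 0.0
```

```bash
python3 - <<'E'
from tray import *
st();print(goto([.516,.0045,.1137])); im,p=grab('wrist','w5.png')
for a,s in comps(red(im),20)[0]: print(a.round(1),s,at_z(p,*a,.121).round(4))
E
```

```text
{'time': 15.4, 'tool_pos': [0.5116, -0.0072, 0.1411], 'tool_rot': [-3.1416, -0.0001, 3.072], 'contact_force': [0.4134, 1.2028, 0.7804], 'opening': 0.0368, 'grip_force': 0.0, 'qpos': [-0.164, 0.4054, 1.6852, -0.0, 1.0511, -1.6652]}
[-0.35409928  1.1991277   2.73543202]
[276.6   7.7] [250   0  43  22 500] [0.3808 0.0144 0.121 ]
[268.7 156.6] [258 145  23  24 394] [0.4678 0.0049 0.121 ]
[412.  168.6] [402 159  21  20 323] [0.4827 0.1015 0.121 ]
[269.4 183.6] [259 173  22  22 370] [0.4864 0.0043 0.121 ]
[412.3 192.8] [402 184  21  19 300] [0.5    0.1032 0.121 ]
[266.3 209.2] [256 199  22  21 341] [0.505  0.0011 0.121 ]
[408.4 215.7] [399 207  20  19 282] [0.517  0.1019 0.121 ]
[267.  232.8] [257 223  21  20 316] [0.5231 0.0006 0.121 ]
[411.8 232.4] [405 228  13  11  78] [0.5303 0.1056 0.121 ]
[265.  278.2] [255 270  21  18 295] [ 0.5607 -0.0031  0.121 ]
```

Request:
step_arm([
  {"delta_pos": [-0.25, 0.85, 0], "dr": [0, 0, 0], "fingers": 0.2},
  {"delta_pos": [-0.25, 0.85, 1.5], "dr": [0, 0, 0], "fingers": 0.2},
  {"delta_pos": [-0.25, 0.85, 2.5], "dr": [0, 0, 0], "fingers": 0.2},
  {"delta_pos": [-0.25, 0.85, 2.75], "dr": [0, 0, 0], "fingers": 0.2},
  {"delta_pos": [-0.25, 0.85, 2.75], "dr": [0, 0, 0], "fingers": 0.2},
])

```text
time: 16.08
tool_pos: [0.5146, 0.0017, 0.1129]
tool_rot: [3.141, -0.001, 3.073]
contact_force: [0.0, 1.3, 1.1]
opening: 0.0368
grip_force: 0.0
```

Request:
step_arm([
  {"delta_pos": [0, 0, 0], "dr": [0, 0, 0], "fingers": 0.5},
  {"delta_pos": [0, 0, 0], "dr": [0, 0, 0], "fingers": 0.8},
  {"delta_pos": [0, 0, 0], "dr": [0, 0, 0], "fingers": 0.8},
  {"delta_pos": [0, 0, 0], "dr": [0, 0, 0], "fingers": 0.8},
  {"delta_pos": [0, 0, 0], "dr": [0, 0, 0], "fingers": 0.8},
], newtons=10)

```text
time: 16.7
tool_pos: [0.5149, 0.0017, 0.1135]
tool_rot: [-3.142, 0.001, 3.073]
contact_force: [-0.2, -0.2, 2.1]
opening: 0.0172
grip_force: 10.1
```

Request:
step_arm([
  {"delta_pos": [0, 0, -2], "dr": [0, 0, 0], "fingers": 0.8},
  {"delta_pos": [0, 0, -5], "dr": [0, 0, 0], "fingers": 0.8},
  {"delta_pos": [0, 0, -8], "dr": [0, 0, 0], "fingers": 0.8},
  {"delta_pos": [0, 0, -9], "dr": [0, 0, 0], "fingers": 0.8},
  {"delta_pos": [0, 0, -9], "dr": [0, 0, 0], "fingers": 0.8},
])

```text
time: 17.32
tool_pos: [0.5147, 0.0018, 0.2031]
tool_rot: [3.142, 0.0, 3.073]
contact_force: [-0.1, -0.4, -1.3]
opening: 0.0179
grip_force: 10.1
```

```bash
python3 - <<'E'
from tray import *
st();tray('t3.png');print(goto([.3655,-.288,.18]))
E
```

```text
{'time': 17.325, 'tool_pos': [0.5147, 0.0018, 0.2031], 'tool_rot': [3.1415, 0.0004, 3.0729], 'contact_force': [-0.0915, -0.3905, -1.316], 'opening': 0.0179, 'grip_force': 10.052, 'qpos': [-0.1456, 0.3437, 1.5903, 0.0001, 1.2072, -1.6477]}
rect ((0.3675980567932129, -0.28645288944244385), (0.1446802318096161, 0.18338578939437866), 3.711644411087036) 
 [[ 0.2895 -0.1996]
 [ 0.3013 -0.3826]
 [ 0.4457 -0.3733]
 [ 0.4339 -0.1903]]
[ 12.84793824 -29.93714975   2.24384105]
```

Tray unmoved. Carry B to the middle slot.

Request:
step_arm([
  {"delta_pos": [2.5, -5.5, 0], "dr": [0, 0, -1.5], "fingers": 0.8},
  {"delta_pos": [5, -11, 0], "dr": [0, 0, -3], "fingers": 0.8},
  {"delta_pos": [7.5, -16.5, 0], "dr": [0, 0, -4.5], "fingers": 0.8},
  {"delta_pos": [10, -22, 0], "dr": [0, 0, -6], "fingers": 0.8},
  {"delta_pos": [12.5, -27.5, 0], "dr": [0, 0, -7.4], "fingers": 0.8},
])

```text
time: 18.0
tool_pos: [0.3695, -0.265, 0.2019]
tool_rot: [3.14, -0.001, -3.08]
contact_force: [1.0, -0.7, 0.3]
opening: 0.0176
grip_force: 10.1
```

```bash
python3 - <<'E'
from tray import *
st();print(goto([.3665,-.288,.18]))
E
```

```text
{'time': 18.0, 'tool_pos': [0.3695, -0.265, 0.2019], 'tool_rot': [3.1398, -0.0013, -3.0803], 'contact_force': [1.019, -0.6825, 0.2552], 'opening': 0.0176, 'grip_force': 10.0541, 'qpos': [-0.7912, 0.239, 1.7441, 0.0002, 1.1607, -2.4233]}
[ 0.4386495 -2.2769976  2.1873452]
```

Request:
step_arm([
  {"delta_pos": [0.4, -1.5, 1], "dr": [0, 0, 0], "fingers": 0.8},
  {"delta_pos": [0.4, -2.3, 2], "dr": [0, 0, 0], "fingers": 0.8},
  {"delta_pos": [0.4, -2.3, 2], "dr": [0, 0, 0], "fingers": 0.8},
  {"delta_pos": [0.4, -2.3, 2], "dr": [0, 0, 0], "fingers": 0.8},
  {"delta_pos": [0.4, -2.3, 2], "dr": [0, 0, 0], "fingers": 0.8},
])

```text
time: 18.62
tool_pos: [0.3691, -0.2864, 0.1835]
tool_rot: [-3.141, 0.0, -3.08]
contact_force: [0.1, 0.1, -0.9]
opening: 0.0174
grip_force: 10.1
```

```bash
python3 - <<'E'
from tray import *
st(); im,p=grab('wrist','w6.png');z=robot.observe()['tool_pos'][2]
for a,s in comps(red(im),20)[0]: print(a.round(1),s[4],at_z(p,*a,z+.0085).round(4),at_z(p,*a,.015).round(4))
E
```

```text
{'time': 18.625, 'tool_pos': [0.3691, -0.2864, 0.1835], 'tool_rot': [-3.1414, 0.0004, -3.0795], 'contact_force': [0.144, 0.0811, -0.9206], 'opening': 0.0174, 'grip_force': 10.0522, 'qpos': [-0.8243, 0.2797, 1.7438, 0.0002, 1.1176, -2.4572]}
[254.4   6.9] 141 [ 0.2466 -0.2945  0.192 ] [ 0.1874 -0.2983  0.015 ]
[271.6   4.7] 115 [ 0.2451 -0.2862  0.192 ] [ 0.1842 -0.2802  0.015 ]
[288.1   2. ] 56 [ 0.2435 -0.2782  0.192 ] [ 0.1805 -0.2628  0.015 ]
[238.   13.2] 134 [ 0.2498 -0.3023  0.192 ] [ 0.1943 -0.3155  0.015 ]
[221.9  18.7] 134 [ 0.2527 -0.3102  0.192 ] [ 0.2006 -0.3326  0.015 ]
[205.   21.5] 131 [ 0.2544 -0.3185  0.192 ] [ 0.2045 -0.3508  0.015 ]
[217.4 133.5] 146 [ 0.3086 -0.311   0.192 ] [ 0.3229 -0.3344  0.015 ]
[491.6 157.8] 721 [ 0.3124 -0.156   0.192 ] [0.331  0.0041 0.015 ]
[217.8 149.1] 135 [ 0.3172 -0.3105  0.192 ] [ 0.3415 -0.3334  0.015 ]
[258.9 158.9] 536 [ 0.3213 -0.2873  0.192 ] [ 0.3505 -0.2827  0.015 ]
[216.4 164.1] 127 [ 0.3257 -0.3111  0.192 ] [ 0.3602 -0.3347  0.015 ]
[216.9 178.6] 125 [ 0.3341 -0.3106  0.192 ] [ 0.3786 -0.3336  0.015 ]
[259.  191.1] 479 [ 0.3401 -0.286   0.192 ] [ 0.3916 -0.2798  0.015 ]
[217.3 192.8] 128 [ 0.3426 -0.3102  0.192 ] [ 0.3971 -0.3327  0.015 ]
[215.9 206.4] 114 [ 0.351  -0.3108  0.192 ] [ 0.4155 -0.334   0.015 ]
[254.6 220.4] 444 [ 0.3585 -0.2875  0.192 ] [ 0.4319 -0.283   0.015 ]
[254.6 241.2] 137 [ 0.3722 -0.2866  0.192 ] [ 0.4617 -0.2811  0.015 ]
[254.8 276.4] 270 [ 0.3969 -0.2849  0.192 ] [ 0.5156 -0.2775  0.015 ]
[250.9 292. ] 85 [ 0.4087 -0.2867  0.192 ] [ 0.5415 -0.2814  0.015 ]
```

Request:
step_arm([
  {"delta_pos": [0, 0, 5], "dr": [0, 0, 0], "fingers": 0.8},
  {"delta_pos": [0, 0, 10], "dr": [0, 0, 0], "fingers": 0.8},
  {"delta_pos": [0, 0, 15], "dr": [0, 0, 0], "fingers": 0.8},
  {"delta_pos": [0, 0, 16.9], "dr": [0, 0, 0], "fingers": 0.8},
  {"delta_pos": [0, 0, 17.1], "dr": [0, 0, 0], "fingers": 0.8},
])

```text
time: 19.3
tool_pos: [0.3682, -0.2864, 0.0113]
tool_rot: [3.14, -0.001, -3.081]
contact_force: [-0.5, 0.4, 0.3]
opening: 0.0174
grip_force: 10.1
```

Request:
step_arm([
  {"delta_pos": [0, 0, 0], "dr": [0, 0, 0], "fingers": 0.8},
  {"delta_pos": [0, 0, 0], "dr": [0, 0, 0], "fingers": 0.8},
  {"delta_pos": [0, 0, 0], "dr": [0, 0, 0], "fingers": 0.5},
  {"delta_pos": [0, 0, 0], "dr": [0, 0, 0], "fingers": 0.5},
  {"delta_pos": [0, 0, 0], "dr": [0, 0, 0], "fingers": 0.5},
])

```text
time: 19.92
tool_pos: [0.3686, -0.2873, 0.0124]
tool_rot: [-3.141, 0.0, -3.081]
contact_force: [0.1, -0.5, 1.0]
opening: 0.0227
grip_force: 0.0
```

Request:
step_arm([
  {"delta_pos": [0, 0, -2], "dr": [0, 0, 0], "fingers": 0.5},
  {"delta_pos": [0, 0, -6], "dr": [0, 0, 0], "fingers": 0.5},
  {"delta_pos": [0, 0, -12], "dr": [0, 0, 0], "fingers": 0.3},
  {"delta_pos": [0, 0, -18], "dr": [0, 0, 0], "fingers": 0.2},
  {"delta_pos": [-1, 4, -19], "dr": [0, 0, 0], "fingers": 0.2},
])

```text
time: 20.55
tool_pos: [0.3777, -0.2492, 0.2063]
tool_rot: [-3.135, 0.006, -3.084]
contact_force: [0.9, 0.7, -0.5]
opening: 0.0367
grip_force: 0.0
```

```bash
python3 - <<'E'
from tray import *
st(); im,p=grab('wrist','w7.png');print(goto([.53,.095,.20]))
for a,s in comps(red(im),20)[0]:
    X=at_z(p,*a,.015)
    if .28<X[0]<.45 and X[1]<-.19: print(X.round(4))
E
```

```text
{'time': 20.55, 'tool_pos': [0.3777, -0.2492, 0.2063], 'tool_rot': [-3.1347, 0.0062, -3.0842], 'contact_force': [0.9034, 0.7208, -0.5235], 'opening': 0.0367, 'grip_force': 0.0, 'qpos': [-0.7528, 0.2239, 1.7512, -0.0003, 1.1573, -2.3808]}
[-17.26445604  32.86992766   0.57962028]
[ 0.3229 -0.3344  0.015 ]
[ 0.3215 -0.2884  0.015 ]
[ 0.3414 -0.3334  0.015 ]
[ 0.34   -0.2875  0.015 ]
[ 0.3602 -0.3348  0.015 ]
[ 0.3588 -0.2887  0.015 ]
[ 0.3787 -0.3334  0.015 ]
[ 0.3768 -0.2874  0.015 ]
[ 0.397  -0.3325  0.015 ]
[ 0.3954 -0.2866  0.015 ]
[ 0.4156 -0.3338  0.015 ]
[ 0.4138 -0.288   0.015 ]
```

Both flat in place. Now strip A.

Request:
step_arm([
  {"delta_pos": [-2.5, 5.5, 0], "dr": [0, 0, 0.5], "fingers": 0.2},
  {"delta_pos": [-5.5, 11, 0], "dr": [0, 0, 1], "fingers": 0.2},
  {"delta_pos": [-9, 16, 0.3], "dr": [0, 0, 1.5], "fingers": 0.2},
  {"delta_pos": [-12, 21.5, 0.5], "dr": [0, 0, 1.9], "fingers": 0.2},
  {"delta_pos": [-15, 27, 0.6], "dr": [0, 0, 1.9], "fingers": 0.2},
])

```text
time: 21.22
tool_pos: [0.5098, 0.0335, 0.1959]
tool_rot: [-3.142, -0.0, -3.114]
contact_force: [0.5, -0.3, -0.2]
opening: 0.0362
grip_force: 0.0
```

Request:
step_arm([
  {"delta_pos": [-1.5, 4, 0], "dr": [0, 0, 0], "fingers": 0.2},
  {"delta_pos": [-2.2, 6.5, 2], "dr": [0, 0, 0], "fingers": 0.2},
  {"delta_pos": [-2.2, 7.5, 5], "dr": [0, 0, 0], "fingers": 0.2},
  {"delta_pos": [-2.2, 7.5, 6.5], "dr": [0, 0, 0], "fingers": 0.2},
  {"delta_pos": [-2.2, 7.5, 6.5], "dr": [0, 0, 0], "fingers": 0.2},
])

```text
time: 21.85
tool_pos: [0.5286, 0.1067, 0.1303]
tool_rot: [-3.141, -0.003, -3.115]
contact_force: [-0.0, 0.3, 0.5]
opening: 0.0367
grip_force: 0.0
```

```bash
python3 - <<'E'
from tray import *
st(); im,p=grab('wrist','w8.png')
for a,s in comps(red(im),20)[0]: print(a.round(1),s[4],at_z(p,*a,.104).round(4))
print(goto([.534,.112,.0967]))
E
```

```text
{'time': 21.85, 'tool_pos': [0.5286, 0.1067, 0.1303], 'tool_rot': [-3.1414, -0.0025, -3.1146], 'contact_force': [-0.008, 0.3051, 0.4679], 'opening': 0.0367, 'grip_force': 0.0, 'qpos': [0.057, 0.4648, 1.6196, -0.0001, 1.0598, -1.5408]}
[263.5 159.6] 364 [0.4869 0.1113 0.104 ]
[462.5 176.5] 99 [0.4951 0.2531 0.104 ]
[264.2 185.7] 339 [0.5056 0.1125 0.104 ]
[503.  187.9] 23 [0.5027 0.2845 0.104 ]
[261.8 210.4] 320 [0.5244 0.1114 0.104 ]
[262.8 233.1] 296 [0.5424 0.1127 0.104 ]
[261.4 277.5] 278 [0.5806 0.113  0.104 ]
[-0.47546904  0.53277541  3.46618308]
```

Request:
step_arm([
  {"delta_pos": [-0.5, 0.55, 0], "dr": [0, 0, 0], "fingers": 0.2},
  {"delta_pos": [-0.5, 0.55, 1.5], "dr": [0, 0, 0], "fingers": 0.2},
  {"delta_pos": [-0.5, 0.55, 3], "dr": [0, 0, 0], "fingers": 0.2},
  {"delta_pos": [-0.5, 0.55, 3.3], "dr": [0, 0, 0], "fingers": 0.2},
  {"delta_pos": [-0.5, 0.55, 3.3], "dr": [0, 0, 0], "fingers": 0.2},
])

```text
time: 22.52
tool_pos: [0.5339, 0.1127, 0.0978]
tool_rot: [3.142, -0.001, -3.114]
contact_force: [0.3, -0.6, -0.4]
opening: 0.0366
grip_force: 0.0
```

Request:
step_arm([
  {"delta_pos": [0, 0, 0], "dr": [0, 0, 0], "fingers": 0.5},
  {"delta_pos": [0, 0, 0], "dr": [0, 0, 0], "fingers": 0.8},
  {"delta_pos": [0, 0, 0], "dr": [0, 0, 0], "fingers": 0.8},
  {"delta_pos": [0, 0, 0], "dr": [0, 0, 0], "fingers": 0.8},
  {"delta_pos": [0, 0, 0], "dr": [0, 0, 0], "fingers": 0.8},
], newtons=10)

```text
time: 23.15
tool_pos: [0.5344, 0.1128, 0.0986]
tool_rot: [3.141, 0.001, -3.114]
contact_force: [0.3, -0.3, 2.7]
opening: 0.0175
grip_force: 10.1
```

Request:
step_arm([
  {"delta_pos": [0, 0, -3], "dr": [0, 0, 0], "fingers": 0.8},
  {"delta_pos": [0, 0, -7], "dr": [0, 0, 0], "fingers": 0.8},
  {"delta_pos": [0, 0, -10], "dr": [0, 0, 0], "fingers": 0.8},
  {"delta_pos": [0, 0, -10.5], "dr": [0, 0, 0], "fingers": 0.8},
  {"delta_pos": [0, 0, -10.5], "dr": [0, 0, 0], "fingers": 0.8},
])

```text
time: 23.78
tool_pos: [0.5337, 0.1128, 0.2024]
tool_rot: [3.142, -0.001, -3.114]
contact_force: [-0.0, -0.3, -0.2]
opening: 0.0176
grip_force: 10.1
```

```bash
python3 - <<'E'
from tray import *
st();tray('t4.png');print(goto([.366,-.244,.19]))
E
```

```text
{'time': 23.775, 'tool_pos': [0.5337, 0.1128, 0.2024], 'tool_rot': [3.1415, -0.001, -3.1144], 'contact_force': [-0.0385, -0.32, -0.2449], 'opening': 0.0176, 'grip_force': 10.0655, 'qpos': [0.0676, 0.4002, 1.5053, 0.0001, 1.2372, -1.5304]}
rect ((0.03353402018547058, 0.0027332231402397156), (0.22938655316829681, 0.18146303296089172), 88.89054107666016) 
 [[-0.0594 -0.1102]
 [ 0.122  -0.1137]
 [ 0.1265  0.1156]
 [-0.055   0.1192]]
[ 17.70937329 -35.2050746    1.22968734]
```

Request:
step_arm([
  {"delta_pos": [3, -5.4, 0], "dr": [0, 0, 0], "fingers": 0.8},
  {"delta_pos": [6, -10.8, 0], "dr": [0, 0, 0], "fingers": 0.8},
  {"delta_pos": [9, -16.2, 0], "dr": [0, 0, -0.6], "fingers": 0.8},
  {"delta_pos": [12, -21.6, 0], "dr": [0, 0, -1.2], "fingers": 0.8},
  {"delta_pos": [14.5, -27, 0], "dr": [0, 0, -1.9], "fingers": 0.8},
])

```text
time: 24.45
tool_pos: [0.3947, -0.1621, 0.202]
tool_rot: [3.14, -0.002, -3.081]
contact_force: [0.4, -0.6, 0.8]
opening: 0.0172
grip_force: 10.1
```

```bash
python3 - <<'E'
from tray import *
st();print(goto([.366,-.244,.184]))
E
```

```text
{'time': 24.45, 'tool_pos': [0.3947, -0.1621, 0.202], 'tool_rot': [3.1401, -0.0019, -3.0807], 'contact_force': [0.4151, -0.621, 0.7709], 'opening': 0.0172, 'grip_force': 10.0676, 'qpos': [-0.5698, 0.1882, 1.8113, 0.0001, 1.1445, -2.2015]}
[ 3.36355145 -7.99874927  1.79200913]
```

Request:
step_arm([
  {"delta_pos": [2, -4.5, 1], "dr": [0, 0, 0], "fingers": 0.8},
  {"delta_pos": [3.3, -8, 1.8], "dr": [0, 0, 0], "fingers": 0.8},
  {"delta_pos": [3.3, -8, 1.8], "dr": [0, 0, 0], "fingers": 0.8},
  {"delta_pos": [3.3, -8, 1.8], "dr": [0, 0, 0], "fingers": 0.8},
  {"delta_pos": [3.3, -8, 1.8], "dr": [0, 0, 0], "fingers": 0.8},
])

```text
time: 25.08
tool_pos: [0.3687, -0.2418, 0.1851]
tool_rot: [3.141, -0.0, -3.08]
contact_force: [0.2, -0.4, -0.4]
opening: 0.0176
grip_force: 10.1
```

```bash
python3 - <<'E'
from tray import *
st(); im,p=grab('wrist','w9.png');z=robot.observe()['tool_pos'][2]
for a,s in comps(red(im),40)[0]: print(a.round(1),s[4],at_z(p,*a,z+.0085).round(4),at_z(p,*a,.015).round(4))
E
```

```text
{'time': 25.075, 'tool_pos': [0.3687, -0.2418, 0.1851], 'tool_rot': [3.141, -0.0002, -3.0797], 'contact_force': [0.2467, -0.3957, -0.4152], 'opening': 0.0176, 'grip_force': 10.0657, 'qpos': [-0.7548, 0.2321, 1.8056, 0.0003, 1.1045, -2.3876]}
[213.3   5.6] 130 [ 0.2469 -0.27    0.1937] [ 0.1877 -0.2977  0.015 ]
[230.1   3.8] 97 [ 0.2456 -0.2618  0.1937] [ 0.185  -0.2798  0.015 ]
[197.3  11.3] 133 [ 0.2498 -0.2778  0.1937] [ 0.1942 -0.3148  0.015 ]
[181.4  17.1] 134 [ 0.2528 -0.2856  0.1937] [ 0.2008 -0.3319  0.015 ]
[164.5  19.9] 133 [ 0.2545 -0.294   0.1937] [ 0.2045 -0.3504  0.015 ]
[180.3 131.5] 149 [ 0.3084 -0.2867  0.1937] [ 0.3228 -0.3345  0.015 ]
[218.7 132.6] 140 [ 0.3077 -0.2657  0.1937] [ 0.3214 -0.2883  0.015 ]
[456.4 156. ] 700 [ 0.3123 -0.1317  0.1937] [0.3314 0.0058 0.015 ]
[181.1 147. ] 138 [ 0.3168 -0.2864  0.1937] [ 0.3413 -0.3338  0.015 ]
[219.1 148.2] 133 [ 0.3162 -0.2653  0.1937] [ 0.34   -0.2874  0.015 ]
[258.6 157.7] 523 [ 0.3202 -0.243   0.1937] [ 0.3488 -0.2384  0.015 ]
[180.4 162.2] 127 [ 0.3254 -0.2869  0.1937] [ 0.3603 -0.3348  0.015 ]
[217.5 163.1] 128 [ 0.3247 -0.2659  0.1937] [ 0.3585 -0.2888  0.015 ]
[181.8 176.7] 128 [ 0.3338 -0.2862  0.1937] [ 0.3787 -0.3333  0.015 ]
[218.2 177.5] 124 [ 0.333  -0.2653  0.1937] [ 0.3769 -0.2875  0.015 ]
[258.9 189.6] 472 [ 0.3387 -0.2416  0.1937] [ 0.3895 -0.2354  0.015 ]
[182.6 190.8] 127 [ 0.3422 -0.2858  0.1937] [ 0.397  -0.3325  0.015 ]
[218.5 191.8] 124 [ 0.3415 -0.265   0.1937] [ 0.3956 -0.2867  0.015 ]
[181.5 204.2] 112 [ 0.3505 -0.2866  0.1937] [ 0.4153 -0.3341  0.015 ]
[217.2 205.2] 112 [ 0.3498 -0.2655  0.1937] [ 0.4138 -0.2879  0.015 ]
[254.5 218.8] 424 [ 0.3571 -0.243   0.1937] [ 0.4297 -0.2385  0.015 ]
[254.7 240.2] 184 [ 0.3711 -0.2421  0.1937] [ 0.4605 -0.2364  0.015 ]
[254.9 275.6] 205 [ 0.3959 -0.2404  0.1937] [ 0.5149 -0.2328  0.015 ]
[251.1 291. ] 139 [ 0.4075 -0.2422  0.1937] [ 0.5403 -0.2366  0.015 ]
```

View pics/w9.png

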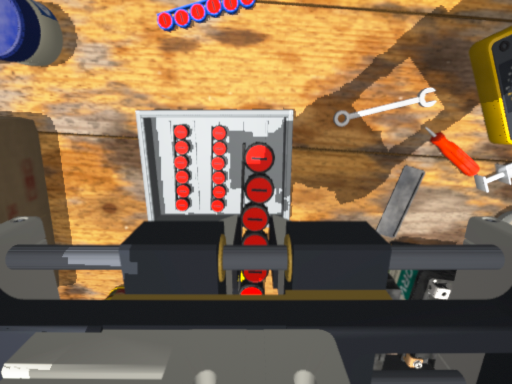

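Strips D and B lie flat at (181,168) and (218,168); A hangs over the free third.

Request:
step_arm([
  {"delta_pos": [0, -0.1, 5], "dr": [0, 0, 0], "fingers": 0.8},
  {"delta_pos": [0, -0.1, 10], "dr": [0, 0, 0], "fingers": 0.8},
  {"delta_pos": [0, -0.1, 14], "dr": [0, 0, 0], "fingers": 0.8},
  {"delta_pos": [0, -0.1, 16.5], "dr": [0, 0, 0], "fingers": 0.8},
  {"delta_pos": [0, -0.1, 17.1], "dr": [0, 0, 0], "fingers": 0.8},
])

```text
time: 25.75
tool_pos: [0.3682, -0.2427, 0.0131]
tool_rot: [3.139, -0.002, -3.08]
contact_force: [0.9, -0.3, 0.4]
opening: 0.0173
grip_force: 10.1
```

Request:
step_arm([
  {"delta_pos": [0, 0, 0], "dr": [0, 0, 0], "fingers": 0.8},
  {"delta_pos": [0, 0, 0], "dr": [0, 0, 0], "fingers": 0.8},
  {"delta_pos": [0, 0, 0], "dr": [0, 0, 0], "fingers": 0.51},
  {"delta_pos": [0, 0, 0], "dr": [0, 0, 0], "fingers": 0.51},
  {"delta_pos": [0, 0, 0], "dr": [0, 0, 0], "fingers": 0.51},
])

```text
time: 26.38
tool_pos: [0.3686, -0.244, 0.0145]
tool_rot: [-3.141, 0.0, -3.081]
contact_force: [-1.2, -0.1, -0.1]
opening: 0.0226
grip_force: 0.0
```

Request:
step_arm([
  {"delta_pos": [0, 0, -2], "dr": [0, 0, 0], "fingers": 0.51},
  {"delta_pos": [0, 0, -6], "dr": [0, 0, 0], "fingers": 0.51},
  {"delta_pos": [0, 0, -12], "dr": [0, 0, 0], "fingers": 0.51},
  {"delta_pos": [0, 0, -17], "dr": [0, 0, 0], "fingers": 0.51},
  {"delta_pos": [0, 3, -19], "dr": [0, 0, 0], "fingers": 0.51},
])

```text
time: 27.0
tool_pos: [0.3678, -0.2155, 0.2073]
tool_rot: [-3.137, 0.004, -3.083]
contact_force: [-0.0, 0.1, -0.7]
opening: 0.0222
grip_force: 0.0
```

```bash
python3 - <<'E'
from tray import *
st(); im,p=grab('wrist','w10.png');z=robot.observe()['tool_pos'][2]
for a,s in comps(red(im),40)[0]:
    X=at_z(p,*a,.015)
    if .28<X[0]<.45 and X[1]<-.19: print(X.round(4))
E
```

```text
{'time': 27.0, 'tool_pos': [0.3678, -0.2155, 0.2073], 'tool_rot': [-3.1373, 0.0043, -3.0832], 'contact_force': [-0.0394, 0.1327, -0.6785], 'opening': 0.0222, 'grip_force': 0.0, 'qpos': [-0.7101, 0.1768, 1.8098, -0.0001, 1.1489, -2.3393]}
[ 0.3228 -0.3344  0.015 ]
[ 0.3214 -0.2883  0.015 ]
[ 0.321  -0.2453  0.015 ]
[ 0.3416 -0.3336  0.015 ]
[ 0.34   -0.2873  0.015 ]
[ 0.3396 -0.2443  0.015 ]
[ 0.3604 -0.335   0.015 ]
[ 0.3588 -0.2888  0.015 ]
[ 0.3583 -0.2456  0.015 ]
[ 0.3784 -0.3333  0.015 ]
[ 0.3768 -0.2874  0.015 ]
[ 0.3767 -0.2442  0.015 ]
[ 0.3972 -0.3324  0.015 ]
[ 0.3954 -0.2864  0.015 ]
[ 0.3952 -0.243   0.015 ]
[ 0.4154 -0.334   0.015 ]
[ 0.4139 -0.2881  0.015 ]
[ 0.4139 -0.2442  0.015 ]
```

All three strips flat in the tray. Now the regulator.

```bash
python3 - <<'E'
from tray import *
im,p=grab('top','t5.png')
cv2.imwrite('pics/c5.png',cv2.resize(im[100:175,115:205,::-1],None,fx=8,fy=8,interpolation=2))
E
```

```text
(no output)
```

View pics/c5.png

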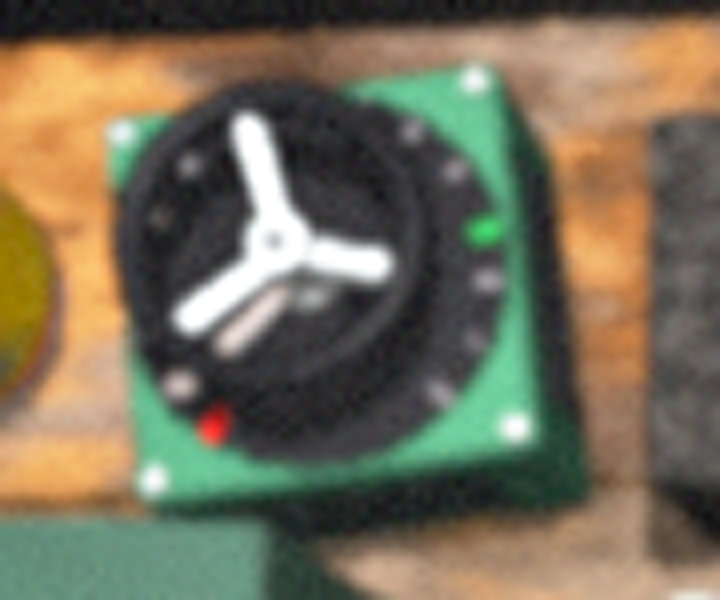

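Crop shows screws (120,133),(475,80),(515,427),(152,480), spoke tips (245,118),(385,265),(182,322), red mark (213,428), green mark (485,232), white pointer (230,345) under the lower-left spoke.

```bash
python3 - <<'E'
from tray import *
p=viewer.camera_params('top');f=lambda x,y,z:at_z(p,114.56+x/8,99.56+y/8,z)
S=np.array([f(*q,.0885)[:2] for q in ((120,133),(475,80),(515,427),(152,480))]);c=S.mean(0)
print(S.round(4),'centre',c)
d=(S[0]-S[3])+(S[1]-S[2]);e=(S[0]-S[1])+(S[3]-S[2])
ax=np.arctan2(d[1],d[0]);print('x ang',np.degrees(ax),np.degrees(np.arctan2(e[1],e[0]))-90)
for z in (.125,.13,.135,.14,.145): print(z,'hub',f(275,240,z)[:2])
# wheel outer ellipse: left/right/top extents of rim
for n,q,z in (('red',(213,428),.0885),('green',(485,232),.0885),('ptr tip',(228,348),.0895),('ptr in',(285,295),.0895),('sp1',(245,118),.132),('sp2',(385,265),.132),('sp3',(182,322),.132)):
    v=f(*q,z)[:2]-c;a=np.arctan2(v[1],v[0]);print(n,np.round(v,4),'r',np.hypot(*v).round(4),'world deg',np.degrees(a).round(1),'joint',round((2.45-(a-ax))%(2*np.pi),3))
print(goto([.5,.235,.25]))
E
```

```text
[[0.5936 0.2979]
 [0.606  0.1879]
 [0.4967 0.1753]
 [0.4843 0.2858]] centre [0.54518108 0.23671877]
x ang 6.453950962459397 6.416524420438748
0.125 hub [0.54563147 0.23708482]
0.13 hub [0.54397438 0.23543377]
0.135 hub [0.54231728 0.23378272]
0.14 hub [0.54066019 0.23213168]
0.145 hub [0.53900309 0.23048063]
red [-0.0455  0.0306] r 0.0548 world deg 146.0 joint 0.014
green [ 0.0126 -0.0521] r 0.0536 world deg -76.4 joint 3.897
ptr tip [-0.0211  0.0261] r 0.0335 world deg 128.9 joint 0.312
ptr in [-0.0052  0.0088] r 0.0102 world deg 120.5 joint 0.46
sp1 [0.0352 0.0074] r 0.036 world deg 11.9 joint 2.354
sp2 [-0.0106 -0.0342] r 0.0358 world deg -107.2 joint 4.434
sp3 [-0.0253  0.0249] r 0.0355 world deg 135.4 joint 0.2
[-16.03247036  43.87592289  -4.39927207]
```

```bash
python3 - <<'E'
from tray import *
pt=viewer.camera_params('top');ps=viewer.camera_params('scene');k=1.5625
t=lambda a,b:tri(ray(pt,a[0]/k,a[1]/k),ray(ps,b[0]/k,b[1]/k))
print('bottle top',t((120,184),(347,120)))
print('blue box near corner top',t((46,150),(338,90)), )
for q in ((200,163),(400,157),(600,150),(780,148)): print('edge',at_z(pt,q[0]/k,q[1]/k,0).round(3))
for q in ((170,240),(190,210)): print('bottle base edge',at_z(pt,q[0]/k,q[1]/k,0).round(3),at_z(pt,q[0]/k,q[1]/k,.1).round(3))
for q in ((115,250),(105,160)): print('box',at_z(pt,q[0]/k,q[1]/k,0).round(3))
for q in ((240,255),(258,275),(100,255)): print('greencase',at_z(pt,q[0]/k,q[1]/k,.1).round(3),at_z(pt,q[0]/k,q[1]/k,.15).round(3))
a=cv2.imread('pics/scene0.png')[40:190,120:320];cv2.imwrite('pics/c6.png',cv2.resize(a,None,fx=4,fy=4,interpolation=2))
E
```

```text
bottle top (array([0.55991571, 0.37874711, 0.18436443]), np.float64(0.0012029735932774842))
blue box near corner top (array([0.61867503, 0.49509777, 0.17825113]), np.float64(0.001498854206687457))
edge [0.661 0.337 0.   ]
edge [ 0.657 -0.011  0.   ]
edge [ 0.659 -0.356 -0.   ]
edge [ 0.655 -0.671  0.   ]
bottle base edge [0.525 0.387 0.   ] [0.498 0.342 0.1  ]
bottle base edge [0.577 0.353 0.   ] [0.545 0.312 0.1  ]
box [0.511 0.483 0.   ]
box [0.674 0.508 0.   ]
greencase [0.471 0.233 0.1  ] [0.459 0.217 0.15 ]
greencase [0.439 0.205 0.1  ] [0.429 0.191 0.15 ]
greencase [0.479 0.452 0.1  ] [0.467 0.423 0.15 ]
```

View pics/c6.png

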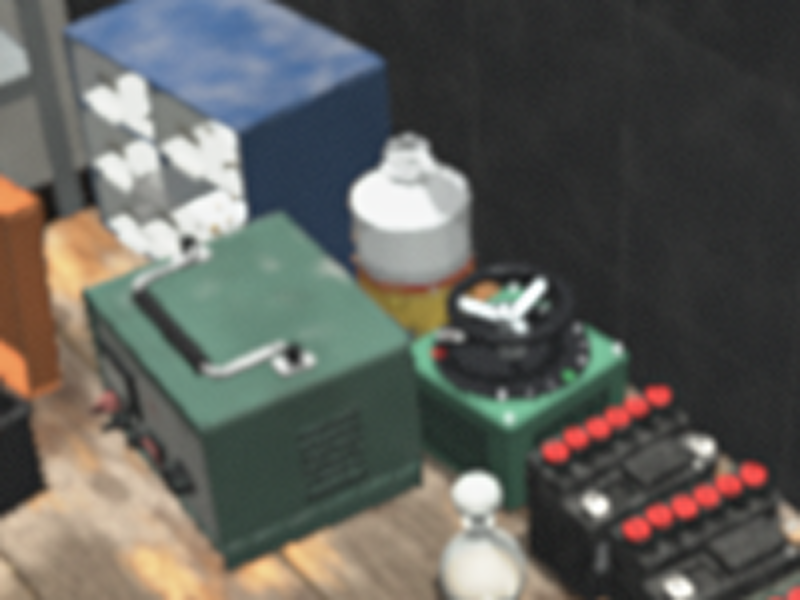

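The crop shows the wheel's hub set a little below the rim, the bottle behind-left (410,200) and green case (250,330) as obstacles; the wall is behind (x≈0.66), so I'll turn on the robot-facing side of the rim.

```bash
cat > plan.py <<'E'
from tray import *
C=np.array([.545,.2365])
def rows(targets):
    "targets: (x,y,z,yaw_deg) -> row deltas from present pose"
    s=robot.observe();M0=R.from_euler('xyz',s['tool_rot']);y0=np.degrees(s['tool_rot'][2])
    for x,y,z,w in targets:
        d=M0.as_matrix().T@(np.array([x,y,z])-s['tool_pos'])*100
        print(np.round(d,2).tolist(),'rz',round(-((w-y0+180)%360-180),1))
def rim(phi,z,r=.042): 
    a=np.radians(phi);return (*(C+r*np.array([np.cos(a),np.sin(a)])),z,phi-90)
E
python3 - <<'E'
from plan import *
pt=viewer.camera_params('top');ps=viewer.camera_params('scene')
print('case corner',tri(ray(pt,228/1.5625,258/1.5625),ray(ps,120+412/4,40+338/4)),'handle',tri(ray(pt,211/1.5625,312/1.5625),ray(ps,120+285/4,40+350/4)))
rows([(.37,-.16,.22,173),(.40,-.105,.23,163),(.42,-.05,.24,153),(.43,.0,.25,143),(.44,.05,.26,133)])
E
```

```text
case corner (array([0.45975305, 0.23869874, 0.13597536]), np.float64(0.0023962638465108376)) handle (array([0.37481288, 0.25776226, 0.15605726]), np.float64(0.006935073684073628))
[-0.62, 5.26, -1.36] rz 10.5
[-3.95, 10.56, -2.36] rz 20.5
[-6.29, 15.92, -3.37] rz 30.5
[-7.6, 20.85, -4.37] rz 40.5
[-8.91, 25.78, -5.38] rz 50.5
```

Request:
step_arm([
  {"delta_pos": [-0.6, 5.2, -1.4], "dr": [0, 0, 10], "fingers": 0.4},
  {"delta_pos": [-4, 10.5, -2.4], "dr": [0, 0, 20], "fingers": 0.4},
  {"delta_pos": [-6.3, 15.9, -3.4], "dr": [0, 0, 30], "fingers": 0.4},
  {"delta_pos": [-7.6, 20.8, -4.4], "dr": [0, 0, 40], "fingers": 0.4},
  {"delta_pos": [-8.9, 25.8, -5.4], "dr": [0, 0, 50], "fingers": 0.4},
])

```text
time: 27.72
tool_pos: [0.4365, 0.0278, 0.2533]
tool_rot: [-3.141, -0.001, 2.417]
contact_force: [-0.1, -0.2, -0.2]
opening: 0.0279
grip_force: 0.0
```

```bash
python3 - <<'E'
from plan import *
st();rows([(.46,.1,.25,123),(.48,.15,.24,113),(.49,.2,.22,103.4),rim(193.4,.2),rim(193.4,.18)])
E
```

```text
{'time': 27.725, 'tool_pos': [0.4365, 0.0278, 0.2533], 'tool_rot': [-3.1408, -0.0008, 2.4165], 'contact_force': [-0.0727, -0.2173, -0.2364], 'opening': 0.0279, 'grip_force': 0.0, 'qpos': [-0.1118, 0.1583, 1.6976, -0.0002, 1.2868, -0.9575]}
[3.02, 6.96, 0.33] rz 15.5
[4.84, 12.03, 1.32] rz 25.5
[7.41, 16.44, 3.32] rz 35.1
[8.12, 19.38, 5.32] rz 35.1
[8.12, 19.38, 7.32] rz 35.1
```

Request:
step_arm([
  {"delta_pos": [2, 5, 0], "dr": [0, 0, 9], "fingers": 0.4},
  {"delta_pos": [4, 10, 0.5], "dr": [0, 0, 18], "fingers": 0.4},
  {"delta_pos": [6.5, 15, 2], "dr": [0, 0, 27], "fingers": 0.4},
  {"delta_pos": [8.1, 19.4, 3], "dr": [0, 0, 35.1], "fingers": 0.4},
  {"delta_pos": [8.1, 19.4, 6], "dr": [0, 0, 35.1], "fingers": 0.4},
])

```text
time: 28.35
tool_pos: [0.5045, 0.2286, 0.1928]
tool_rot: [3.139, -0.001, 1.811]
contact_force: [-0.3, -0.1, -0.2]
opening: 0.0278
grip_force: 0.0
```

Request:
step_arm([
  {"delta_pos": [0, 0, 0], "dr": [0, 0, 0], "fingers": 0.4},
  {"delta_pos": [0, 0, 0], "dr": [0, 0, 0], "fingers": 0.4},
  {"delta_pos": [0, 0, 0], "dr": [0, 0, 0], "fingers": 0.4},
  {"delta_pos": [0, 0, 0], "dr": [0, 0, 0], "fingers": 0.4},
  {"delta_pos": [0, 0, 0], "dr": [0, 0, 0], "fingers": 0.4},
])

```text
time: 28.98
tool_pos: [0.5034, 0.2257, 0.1945]
tool_rot: [3.141, -0.0, 1.809]
contact_force: [-0.3, 0.1, -0.2]
opening: 0.0272
grip_force: 0.0
```

```bash
python3 - <<'E'
from plan import *
st();rows([rim(193.4,.15),rim(193.4,.121)]);grab('wrist','w11.png')
E
```

```text
{'time': 28.975, 'tool_pos': [0.5034, 0.2257, 0.1945], 'tool_rot': [3.1406, -0.0001, 1.8088], 'contact_force': [-0.3184, 0.0555, -0.1681], 'opening': 0.0272, 'grip_force': 0.0, 'qpos': [0.2825, 0.417, 1.5018, 0.0001, 1.2218, 0.0445]}
[0.09, 0.1, 4.45] rz 0.2
[0.09, 0.09, 7.35] rz 0.2
```

View pics/w11.png

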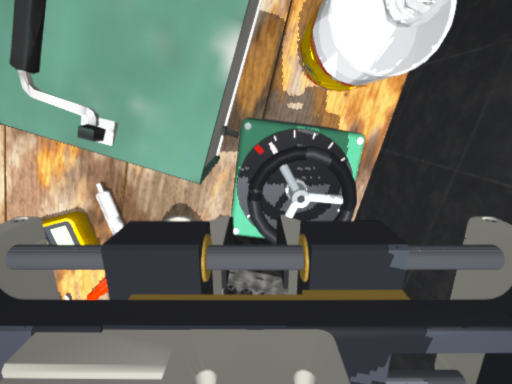

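```bash
python3 - <<'E'
from plan import *
p=viewer.camera_params('wrist');im=cv2.imread('pics/w11.png')
print('hub',[at_z(p,300,197,z)[:2].round(4) for z in (.11,.12,.13)])
for q in ((248,127),(361,142),(237,232)): print('screw',at_z(p,*q,.0885)[:2].round(4))
cv2.imwrite('pics/c7.png',cv2.resize(im[110:260,200:400],None,fx=4,fy=4,interpolation=2))
E
```

```text
hub [array([0.546 , 0.2314]), array([0.5435, 0.2341]), array([0.5411, 0.2367])]
screw [0.4829 0.2818]
screw [0.5936 0.294 ]
screw [0.4967 0.172 ]
```

View pics/c7.png

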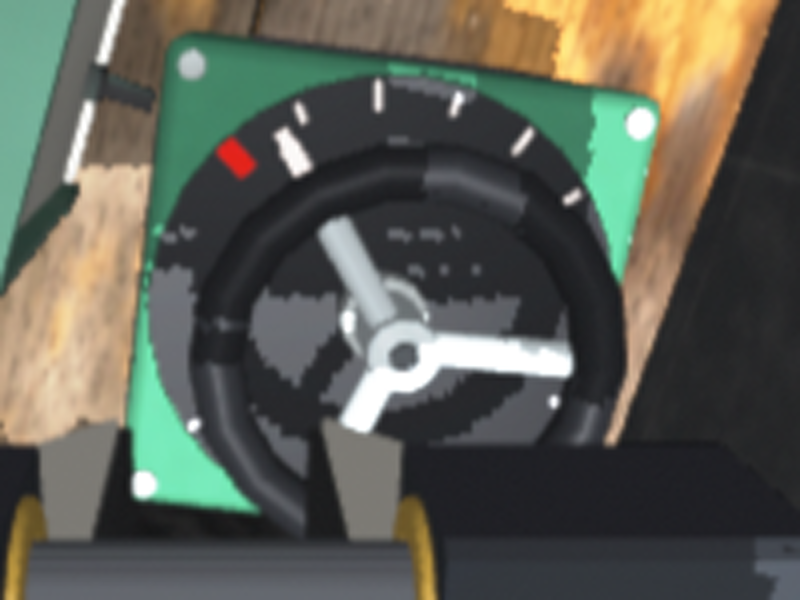

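Close crop: red mark (235,158), pointer just past it (292,150), spokes up-left, right and lower-left of hub (403,352); the grip spot (222,340) lies free between two spokes and midway between the fingers.

Request:
step_arm([
  {"delta_pos": [0, 0, 2.5], "dr": [0, 0, 0], "fingers": 0.4},
  {"delta_pos": [0, 0, 5], "dr": [0, 0, 0], "fingers": 0.4},
  {"delta_pos": [0, 0, 6.5], "dr": [0, 0, 0], "fingers": 0.4},
  {"delta_pos": [0, 0, 7.3], "dr": [0, 0, 0], "fingers": 0.4},
  {"delta_pos": [0, 0, 7.3], "dr": [0, 0, 0], "fingers": 0.4},
])

```text
time: 29.65
tool_pos: [0.5032, 0.2259, 0.1209]
tool_rot: [-3.141, -0.0, 1.809]
contact_force: [0.6, -1.4, 0.8]
opening: 0.0276
grip_force: 0.0
```

Request:
step_arm([
  {"delta_pos": [0, 0, 0], "dr": [0, 0, 0], "fingers": 0.6},
  {"delta_pos": [0, 0, 0], "dr": [0, 0, 0], "fingers": 0.9},
  {"delta_pos": [0, 0, 0], "dr": [0, 0, 0], "fingers": 0.9},
  {"delta_pos": [0, 0, 0], "dr": [0, 0, 0], "fingers": 0.9},
  {"delta_pos": [0, 0, 0], "dr": [0, 0, 0], "fingers": 0.9},
], newtons=15)

```text
time: 30.28
tool_pos: [0.5031, 0.2259, 0.1215]
tool_rot: [3.141, -0.0, 1.809]
contact_force: [-3.4, -1.8, 6.3]
opening: 0.0128
grip_force: 14.7
```

```bash
sed -i 's/^C=.*/C=np.array([.5445,.2350])/' plan.py; python3 - <<'E'
from plan import *
st();s=robot.observe();v=np.array(s['tool_pos'][:2])-C;print(np.hypot(*v),np.degrees(np.arctan2(v[1],v[0]))%360)
E
```

```text
{'time': 30.275, 'tool_pos': [0.5031, 0.2259, 0.1215], 'tool_rot': [3.1412, -0.0002, 1.8092], 'contact_force': [-3.4245, -1.7594, 6.2845], 'opening': 0.0128, 'grip_force': 14.6957, 'qpos': [0.283, 0.4935, 1.5976, 0.0002, 1.0501, 0.0445]}
0.0423879300855061 192.39839271494412
```

```bash
cat >> plan.py <<'E'
def arc(d,n=5,C=C):
    "n rows turning d deg (clockwise +) about C from the present pose"
    s=robot.observe();M=R.from_euler('xyz',s['tool_rot']).as_matrix();P=np.array(s['tool_pos']);v=P[:2]-C
    for i in range(1,n+1):
        a=-np.radians(d*i/n);Q=np.array([[np.cos(a),-np.sin(a)],[np.sin(a),np.cos(a)]])
        print(np.round(M.T@np.array([*(C+Q@v-P[:2]),0])*100,2).tolist(),round(d*i/n,1))
E
python3 -c "
from plan import *
arc(40)"
```

```text
[0.59, 0.05, 0.0] 8.0
[1.16, 0.19, 0.0] 16.0
[1.72, 0.4, 0.0] 24.0
[2.23, 0.69, 0.0] 32.0
[2.7, 1.05, 0.0] 40.0
```

Request:
step_arm([
  {"delta_pos": [0.59, 0.05, 0], "dr": [0, 0, 8], "fingers": 0.9},
  {"delta_pos": [1.16, 0.19, 0], "dr": [0, 0, 16], "fingers": 0.9},
  {"delta_pos": [1.72, 0.4, 0], "dr": [0, 0, 24], "fingers": 0.9},
  {"delta_pos": [2.23, 0.69, 0], "dr": [0, 0, 32], "fingers": 0.9},
  {"delta_pos": [2.7, 1.05, 0], "dr": [0, 0, 40], "fingers": 0.9},
], newtons=20)

```text
time: 30.9
tool_pos: [0.507, 0.2542, 0.1216]
tool_rot: [3.141, 0.001, 1.106]
contact_force: [-1.7, -3.8, 5.7]
opening: 0.012
grip_force: 19.6
```

```bash
python3 -c "
from plan import *
st();arc(32)"
```

```text
{'time': 30.9, 'tool_pos': [0.507, 0.2542, 0.1216], 'tool_rot': [3.141, 0.0006, 1.1064], 'contact_force': [-1.7438, -3.8432, 5.7461], 'opening': 0.012, 'grip_force': 19.6407, 'qpos': [0.33, 0.5192, 1.5514, -0.001, 1.071, 0.7949]}
[0.47, 0.03, -0.0] 6.4
[0.93, 0.11, -0.0] 12.8
[1.38, 0.25, -0.0] 19.2
[1.82, 0.43, -0.0] 25.6
[2.23, 0.66, -0.0] 32.0
```

Request:
step_arm([
  {"delta_pos": [0.47, 0.03, 0], "dr": [0, 0, 6.4], "fingers": 0.9},
  {"delta_pos": [0.93, 0.11, 0], "dr": [0, 0, 12.8], "fingers": 0.9},
  {"delta_pos": [1.38, 0.25, 0], "dr": [0, 0, 19.2], "fingers": 0.9},
  {"delta_pos": [1.82, 0.43, 0], "dr": [0, 0, 25.6], "fingers": 0.9},
  {"delta_pos": [2.23, 0.66, 0], "dr": [0, 0, 32], "fingers": 0.9},
])

```text
time: 31.52
tool_pos: [0.5231, 0.2706, 0.1216]
tool_rot: [3.14, 0.001, 0.549]
contact_force: [-2.7, -6.4, 7.1]
opening: 0.012
grip_force: 19.8
```

Request:
step_arm([
  {"delta_pos": [0, 0, 0], "dr": [0, 0, 0], "fingers": 0.4},
  {"delta_pos": [0, 0, 0], "dr": [0, 0, 0], "fingers": 0.4},
  {"delta_pos": [0, 0, -1], "dr": [0, 0, 0], "fingers": 0.4},
  {"delta_pos": [0, 0, -3], "dr": [0, 0, 0], "fingers": 0.4},
  {"delta_pos": [0, 0, -5.5], "dr": [0, 0, 0], "fingers": 0.4},
])

```text
time: 32.15
tool_pos: [0.5226, 0.2717, 0.1767]
tool_rot: [-3.141, 0.0, 0.553]
contact_force: [0.4, -0.3, -0.4]
opening: 0.0277
grip_force: 0.0
```

```bash
python3 -c "
from plan import *
st();rows([(.50,.24,.175,35-0),(.495,.225,.175,55),rim(220,.175),rim(233,.175),rim(241.4,.175)])"
```

```text
{'time': 32.15, 'tool_pos': [0.5226, 0.2717, 0.1767], 'tool_rot': [-3.1413, 0.0003, 0.5532], 'contact_force': [0.3764, -0.2704, -0.3906], 'opening': 0.0277, 'grip_force': 0.0, 'qpos': [0.3492, 0.5001, 1.4161, 0.0002, 1.2257, 1.3668]}
[-3.59, 1.51, 0.17] rz -3.3
[-4.81, 2.52, 0.17] rz -23.3
[-4.23, 4.88, 0.17] rz -98.3
[-3.98, 5.8, 0.17] rz -111.3
[-3.72, 6.35, 0.17] rz -119.7
```

```bash
python3 -c "
from plan import *
arc(-50);arc(-20,2)"
```

```text
[-0.74, 0.05, 0.0] -10.0
[-1.47, 0.23, 0.0] -20.0
[-2.14, 0.54, 0.0] -30.0
[-2.76, 0.95, 0.0] -40.0
[-3.3, 1.47, 0.0] -50.0
[-0.74, 0.05, 0.0] -10.0
[-1.47, 0.23, 0.0] -20.0
```

Request:
step_arm([
  {"delta_pos": [-0.74, 0.05, 0], "dr": [0, 0, -10], "fingers": 0.4},
  {"delta_pos": [-1.47, 0.23, 0], "dr": [0, 0, -20], "fingers": 0.4},
  {"delta_pos": [-2.14, 0.54, 0], "dr": [0, 0, -30], "fingers": 0.4},
  {"delta_pos": [-2.76, 0.95, 0], "dr": [0, 0, -40], "fingers": 0.4},
  {"delta_pos": [-3.3, 1.47, 0], "dr": [0, 0, -50], "fingers": 0.4},
])

```text
time: 32.78
tool_pos: [0.5024, 0.2418, 0.1766]
tool_rot: [3.141, -0.001, 1.432]
contact_force: [-0.5, -0.2, -0.3]
opening: 0.0276
grip_force: 0.0
```

Request:
step_arm([
  {"delta_pos": [-0.74, 0.05, 0], "dr": [0, 0, -10], "fingers": 0.4},
  {"delta_pos": [-1.47, 0.23, 0], "dr": [0, 0, -20], "fingers": 0.4},
  {"delta_pos": [-2.14, 0.54, 0], "dr": [0, 0, -30], "fingers": 0.4},
  {"delta_pos": [-2.76, 0.95, 0], "dr": [0, 0, -40], "fingers": 0.4},
  {"delta_pos": [-3.3, 1.47, 0], "dr": [0, 0, -50], "fingers": 0.4},
])

```text
time: 33.4
tool_pos: [0.5124, 0.207, 0.1767]
tool_rot: [3.141, 0.0, 2.304]
contact_force: [0.3, 0.1, 1.0]
opening: 0.0276
grip_force: 0.0
```

Request:
step_arm([
  {"delta_pos": [-0.74, 0.05, 0], "dr": [0, 0, -10], "fingers": 0.4},
  {"delta_pos": [-1.47, 0.23, 0], "dr": [0, 0, -20], "fingers": 0.4},
  {"delta_pos": [-1.47, 0.23, 0], "dr": [0, 0, -20], "fingers": 0.4},
  {"delta_pos": [-1.47, 0.23, 0], "dr": [0, 0, -20], "fingers": 0.4},
  {"delta_pos": [-1.47, 0.23, 0], "dr": [0, 0, -20], "fingers": 0.4},
])

```text
time: 34.02
tool_pos: [0.5235, 0.1978, 0.176]
tool_rot: [3.141, -0.0, 2.645]
contact_force: [0.0, -0.0, 0.5]
opening: 0.0275
grip_force: 0.0
```

```bash
python3 - <<'E'
from plan import *
st();rows([rim(241.4,.121)]);im,p=grab('wrist','w12.png')
cv2.imwrite('pics/c8.png',cv2.resize(im[100:260,150:410,::-1],None,fx=3,fy=3,interpolation=2))
E
```

```text
{'time': 34.025, 'tool_pos': [0.5235, 0.1978, 0.176], 'tool_rot': [3.1414, -0.0001, 2.6454], 'contact_force': [0.0329, -0.0152, 0.508], 'opening': 0.0275, 'grip_force': 0.0, 'qpos': [0.2242, 0.4486, 1.5049, 0.0002, 1.188, -0.8505]}
[-0.07, 0.07, 5.5] rz 0.2
```

View pics/c8.png

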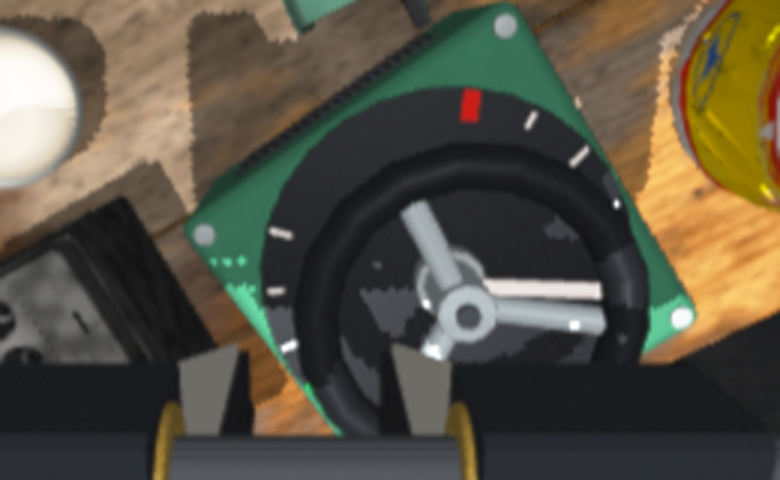

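Pointer now at right (545,290), wheel rotated as commanded; grip site free again.

Request:
step_arm([
  {"delta_pos": [0, 0.05, 2.5], "dr": [0, 0, 0], "fingers": 0.4},
  {"delta_pos": [0, 0.05, 4.5], "dr": [0, 0, 0], "fingers": 0.4},
  {"delta_pos": [0, 0.05, 5.5], "dr": [0, 0, 0], "fingers": 0.4},
  {"delta_pos": [0, 0.05, 5.5], "dr": [0, 0, 0], "fingers": 0.4},
  {"delta_pos": [0, 0.05, 5.5], "dr": [0, 0, 0], "fingers": 0.4},
])

```text
time: 34.7
tool_pos: [0.5244, 0.1982, 0.1217]
tool_rot: [3.141, 0.001, 2.647]
contact_force: [0.4, -0.3, 0.4]
opening: 0.0274
grip_force: 0.0
```

Request:
step_arm([
  {"delta_pos": [0, 0, 0], "dr": [0, 0, 0], "fingers": 0.6},
  {"delta_pos": [0, 0, 0], "dr": [0, 0, 0], "fingers": 0.9},
  {"delta_pos": [0, 0, 0], "dr": [0, 0, 0], "fingers": 0.9},
  {"delta_pos": [0, 0, 0], "dr": [0, 0, 0], "fingers": 0.9},
  {"delta_pos": [0, 0, 0], "dr": [0, 0, 0], "fingers": 0.9},
])

```text
time: 35.33
tool_pos: [0.5242, 0.1981, 0.1214]
tool_rot: [3.141, 0.001, 2.647]
contact_force: [-1.1, -0.2, 4.9]
opening: 0.0121
grip_force: 19.5
```

```bash
python3 -c "
from plan import *
st();arc(50)"
```

```text
{'time': 35.325, 'tool_pos': [0.5242, 0.1981, 0.1214], 'tool_rot': [3.1409, 0.0007, 2.6469], 'contact_force': [-1.0597, -0.2134, 4.8641], 'opening': 0.0121, 'grip_force': 19.5134, 'qpos': [0.2244, 0.5078, 1.5726, 0.0001, 1.0602, -0.8517]}
[0.73, 0.07, -0.0] 10.0
[1.44, 0.26, -0.0] 20.0
[2.1, 0.58, -0.0] 30.0
[2.7, 1.01, -0.0] 40.0
[3.22, 1.53, -0.0] 50.0
```

Request:
step_arm([
  {"delta_pos": [0.73, 0.07, 0], "dr": [0, 0, 10], "fingers": 0.9},
  {"delta_pos": [1.44, 0.26, 0], "dr": [0, 0, 20], "fingers": 0.9},
  {"delta_pos": [2.1, 0.58, 0], "dr": [0, 0, 30], "fingers": 0.9},
  {"delta_pos": [2.7, 1.01, 0], "dr": [0, 0, 40], "fingers": 0.9},
  {"delta_pos": [3.22, 1.53, 0], "dr": [0, 0, 50], "fingers": 0.9},
])

```text
time: 35.95
tool_pos: [0.5029, 0.2264, 0.1214]
tool_rot: [3.141, 0.001, 1.768]
contact_force: [0.9, -2.3, 4.8]
opening: 0.0122
grip_force: 19.5
```

```bash
python3 -c "
from plan import *
st();arc(50)"
```

```text
{'time': 35.95, 'tool_pos': [0.5029, 0.2264, 0.1214], 'tool_rot': [3.1412, 0.0008, 1.7684], 'contact_force': [0.8507, -2.3178, 4.7798], 'opening': 0.0122, 'grip_force': 19.5434, 'qpos': [0.2846, 0.4939, 1.5975, -0.001, 1.0499, 0.0875]}
[0.74, 0.06, -0.0] 10.0
[1.45, 0.25, -0.0] 20.0
[2.13, 0.56, -0.0] 30.0
[2.74, 0.98, -0.0] 40.0
[3.26, 1.5, -0.0] 50.0
```

Then release, rise, and swing back 120° for the last stroke.

Request:
step_arm([
  {"delta_pos": [0.74, 0.06, 0], "dr": [0, 0, 10], "fingers": 0.9},
  {"delta_pos": [1.45, 0.25, 0], "dr": [0, 0, 20], "fingers": 0.9},
  {"delta_pos": [2.13, 0.56, 0], "dr": [0, 0, 30], "fingers": 0.9},
  {"delta_pos": [2.74, 0.98, 0], "dr": [0, 0, 40], "fingers": 0.9},
  {"delta_pos": [3.26, 1.5, 0], "dr": [0, 0, 50], "fingers": 0.9},
])

```text
time: 36.58
tool_pos: [0.5114, 0.2609, 0.1213]
tool_rot: [3.14, 0.001, 0.896]
contact_force: [0.1, -5.1, 6.4]
opening: 0.0117
grip_force: 19.8
```

Request:
step_arm([
  {"delta_pos": [0, 0, 0], "dr": [0, 0, 0], "fingers": 0.4},
  {"delta_pos": [0, 0, 0], "dr": [0, 0, 0], "fingers": 0.4},
  {"delta_pos": [0, 0, -1], "dr": [0, 0, 0], "fingers": 0.4},
  {"delta_pos": [0, 0, -3], "dr": [0, 0, 0], "fingers": 0.4},
  {"delta_pos": [0, 0, -5.5], "dr": [0, 0, 0], "fingers": 0.4},
])

```text
time: 37.2
tool_pos: [0.5106, 0.2616, 0.1767]
tool_rot: [-3.141, 0.001, 0.903]
contact_force: [-0.1, 0.6, -0.0]
opening: 0.0275
grip_force: 0.0
```

Request:
step_arm([
  {"delta_pos": [-0.74, 0.05, 0], "dr": [0, 0, -10], "fingers": 0.4},
  {"delta_pos": [-1.47, 0.23, 0], "dr": [0, 0, -20], "fingers": 0.4},
  {"delta_pos": [-2.14, 0.54, 0], "dr": [0, 0, -30], "fingers": 0.4},
  {"delta_pos": [-2.76, 0.95, 0], "dr": [0, 0, -40], "fingers": 0.4},
  {"delta_pos": [-3.3, 1.47, 0], "dr": [0, 0, -50], "fingers": 0.4},
])

```text
time: 37.83
tool_pos: [0.5019, 0.2265, 0.1766]
tool_rot: [3.141, -0.0, 1.781]
contact_force: [-0.4, 0.2, 0.8]
opening: 0.0276
grip_force: 0.0
```

Request:
step_arm([
  {"delta_pos": [-0.74, 0.05, 0], "dr": [0, 0, -10], "fingers": 0.4},
  {"delta_pos": [-1.47, 0.23, 0], "dr": [0, 0, -20], "fingers": 0.4},
  {"delta_pos": [-2.14, 0.54, 0], "dr": [0, 0, -30], "fingers": 0.4},
  {"delta_pos": [-2.76, 0.95, 0], "dr": [0, 0, -40], "fingers": 0.4},
  {"delta_pos": [-3.3, 1.47, 0], "dr": [0, 0, -50], "fingers": 0.4},
])

```text
time: 38.45
tool_pos: [0.5232, 0.1972, 0.1766]
tool_rot: [3.141, 0.0, 2.654]
contact_force: [0.4, -0.1, -0.1]
opening: 0.0275
grip_force: 0.0
```

Request:
step_arm([
  {"delta_pos": [-0.74, 0.05, 0], "dr": [0, 0, -10], "fingers": 0.4},
  {"delta_pos": [-1.47, 0.23, 0], "dr": [0, 0, -20], "fingers": 0.4},
  {"delta_pos": [-1.47, 0.23, 0], "dr": [0, 0, -20], "fingers": 0.4},
  {"delta_pos": [-1.47, 0.23, 0], "dr": [0, 0, -20], "fingers": 0.4},
  {"delta_pos": [-1.47, 0.23, 0], "dr": [0, 0, -20], "fingers": 0.4},
])

```text
time: 39.08
tool_pos: [0.5368, 0.1925, 0.1761]
tool_rot: [3.141, -0.0, 2.994]
contact_force: [-0.2, -0.3, -0.1]
opening: 0.0275
grip_force: 0.0
```

```bash
python3 - <<'E'
from plan import *
st();s=robot.observe();v=np.array(s['tool_pos'][:2])-C;print(np.hypot(*v),np.degrees(np.arctan2(v[1],v[0]))%360,np.degrees(s['tool_rot'][2])+90)
rows([rim(261.4,.121)]);im,p=grab('wrist','w13.png')
cv2.imwrite('pics/c9.png',cv2.resize(im[90:260,150:410,::-1],None,fx=3,fy=3,interpolation=2))
E
```

```text
{'time': 39.075, 'tool_pos': [0.5368, 0.1925, 0.1761], 'tool_rot': [3.1414, -0.0001, 2.9945], 'contact_force': [-0.1703, -0.2963, -0.0793], 'opening': 0.0275, 'grip_force': 0.0, 'qpos': [0.2099, 0.4674, 1.4735, 0.0002, 1.2007, -1.2139]}
0.04316418383366229 259.74065639229605 261.5701912026726
[-0.13, 0.11, 5.51] rz 0.2
```

View pics/c9.png

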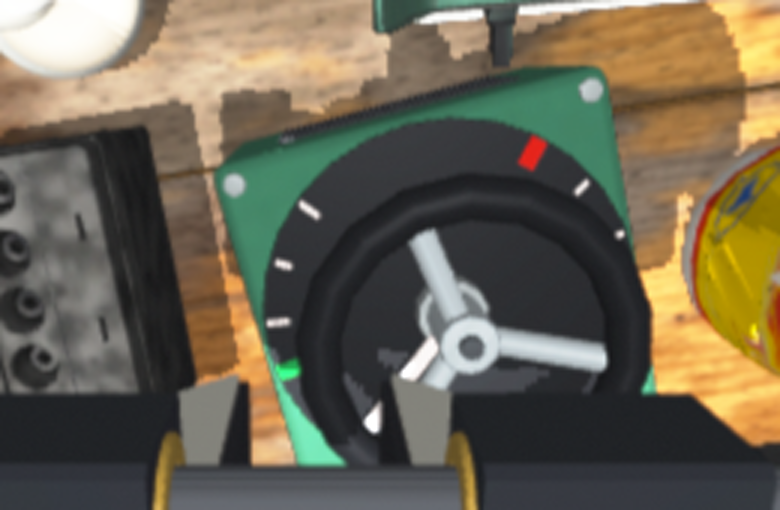

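Pointer (432,345)→(375,420) at lower left, green mark at (288,370): about 38° to go.

```bash
python3 - <<'E'
from plan import *
p=viewer.camera_params('wrist');f=lambda x,y,z:at_z(p,149.7+x/3,89.7+y/3,z)[:2]
a,b=f(435,348,.0895),f(374,422,.0895);d=b-a;print(a,b,np.degrees(np.arctan2(d[1],d[0])))
g,r=f(288,370,.0885),f(533,153,.0885);print(g,r)
for s in ((233,184),(591,90)): print(f(*s,.0885))
for q in (a,b,g,r): 
    for c in (C,C-[0,.0025]): v=q-c;print(np.degrees(np.arctan2(v[1],v[0])).round(1),end=' ')
arc(38)
E
```

```text
[0.5559058  0.22844847] [0.57872334 0.20572832] -44.87745713209345
[0.55680941 0.18034211] [0.49848855 0.26457871]
[0.49446392 0.17311723]
[0.48248954 0.28301856]
-29.9 -19.6 -40.5 -38.0 -77.3 -76.7 147.3 145.1 [0.57, 0.06, 0.0] 7.6
[1.13, 0.19, 0.0] 15.2
[1.66, 0.39, 0.0] 22.8
[2.16, 0.66, 0.0] 30.4
[2.63, 1.0, 0.0] 38.0
```

Request:
step_arm([
  {"delta_pos": [-0.1, 0.1, 2.5], "dr": [0, 0, 0], "fingers": 0.4},
  {"delta_pos": [-0.1, 0.1, 4.5], "dr": [0, 0, 0], "fingers": 0.4},
  {"delta_pos": [-0.1, 0.1, 5.5], "dr": [0, 0, 0], "fingers": 0.4},
  {"delta_pos": [-0.1, 0.1, 5.5], "dr": [0, 0, 0], "fingers": 0.4},
  {"delta_pos": [-0.1, 0.1, 5.5], "dr": [0, 0, 0], "fingers": 0.4},
])

```text
time: 39.75
tool_pos: [0.5387, 0.1934, 0.1217]
tool_rot: [3.141, 0.001, 2.996]
contact_force: [-0.2, 0.2, -0.2]
opening: 0.028
grip_force: 0.0
```

Request:
step_arm([
  {"delta_pos": [0, 0, 0], "dr": [0, 0, 0], "fingers": 0.6},
  {"delta_pos": [0, 0, 0], "dr": [0, 0, 0], "fingers": 0.9},
  {"delta_pos": [0, 0, 0], "dr": [0, 0, 0], "fingers": 0.9},
  {"delta_pos": [0, 0, 0], "dr": [0, 0, 0], "fingers": 0.9},
  {"delta_pos": [0, 0, 0], "dr": [0, 0, 0], "fingers": 0.9},
])

```text
time: 40.38
tool_pos: [0.5384, 0.1937, 0.1214]
tool_rot: [3.141, 0.001, 2.996]
contact_force: [-1.8, 3.5, 5.4]
opening: 0.0118
grip_force: 19.2
```

Request:
step_arm([
  {"delta_pos": [0.57, 0.06, 0], "dr": [0, 0, 7.6], "fingers": 0.9},
  {"delta_pos": [1.13, 0.19, 0], "dr": [0, 0, 15.2], "fingers": 0.9},
  {"delta_pos": [1.66, 0.39, 0], "dr": [0, 0, 22.8], "fingers": 0.9},
  {"delta_pos": [2.16, 0.66, 0], "dr": [0, 0, 30.4], "fingers": 0.9},
  {"delta_pos": [2.44, 0.85, 0], "dr": [0, 0, 35], "fingers": 0.9},
])

```text
time: 41.0
tool_pos: [0.5153, 0.2044, 0.1214]
tool_rot: [-3.141, 0.001, 2.382]
contact_force: [-1.8, -1.9, 5.5]
opening: 0.0118
grip_force: 19.4
```

Request:
step_arm([
  {"delta_pos": [0, 0, 0], "dr": [0, 0, 0], "fingers": 0.4},
  {"delta_pos": [0, 0, 0], "dr": [0, 0, 0], "fingers": 0.4},
  {"delta_pos": [0, 0, -1], "dr": [0, 0, 0], "fingers": 0.4},
  {"delta_pos": [0, 0, -3], "dr": [0, 0, 0], "fingers": 0.4},
  {"delta_pos": [0, 0, -5.5], "dr": [0, 0, 0], "fingers": 0.4},
])

```text
time: 41.62
tool_pos: [0.5152, 0.205, 0.1766]
tool_rot: [-3.141, -0.0, 2.385]
contact_force: [0.3, 0.4, 0.2]
opening: 0.0275
grip_force: 0.0
```

```bash
python3 - <<'E'
from plan import *
st();im,p=grab('wrist','w14.png')
a=cv2.resize(im[90:250,200:400,::-1],(400,320),interpolation=2)
im2,p2=grab('top','t6.png')
b=cv2.resize(im2[105:169,120:200,::-1],(400,320),interpolation=2)
cv2.imwrite('pics/c10.png',np.hstack([a,b]))
E
```

```text
{'time': 41.625, 'tool_pos': [0.5152, 0.205, 0.1766], 'tool_rot': [-3.1409, -0.0004, 2.3854], 'contact_force': [0.2653, 0.4317, 0.1653], 'opening': 0.0275, 'grip_force': 0.0, 'qpos': [0.2405, 0.4397, 1.518, -0.0, 1.1848, -0.5741]}
```

View pics/c10.png

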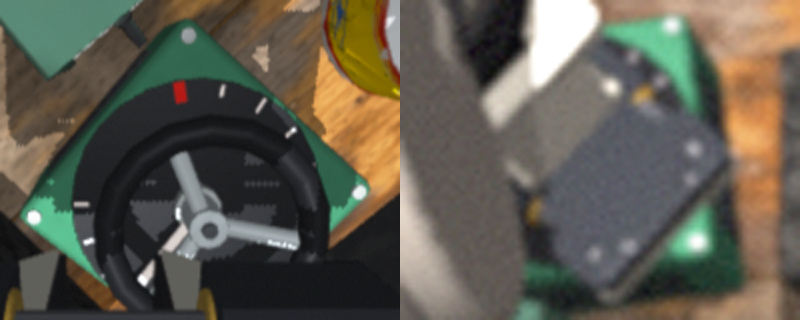

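I've now used up (in fact slightly overrun) the picture-viewing allowance, so from here I check numerically only. The last crop showed the pointer at (165,255) in the left half, with the green mark hidden behind the fingers; I'll move the wrist camera to see both.

```bash
python3 - <<'E'
from plan import *
rows([(.53,.13,.215,90)])
p=viewer.camera_params('wrist');f=lambda x,y,z:at_z(p,199.75+x/2,89.75+y/2,z)[:2]
a,b=f(187,227,.0895),f(145,281,.0895);d=b-a;print(a,b,np.degrees(np.arctan2(d[1],d[0])))
E
```

```text
[-6.14, -4.59, -3.61] rz 46.7
[0.55214796 0.22425574] [0.5592509  0.19006298] -78.26471247396185
```

Request:
step_arm([
  {"delta_pos": [-1.2, -1, -2], "dr": [0, 0, 9.3], "fingers": 0.4},
  {"delta_pos": [-2.4, -2, -3.6], "dr": [0, 0, 18.6], "fingers": 0.4},
  {"delta_pos": [-3.7, -3, -3.6], "dr": [0, 0, 28], "fingers": 0.4},
  {"delta_pos": [-5, -3.8, -3.6], "dr": [0, 0, 37.3], "fingers": 0.4},
  {"delta_pos": [-6.1, -4.6, -3.6], "dr": [0, 0, 46.7], "fingers": 0.4},
])

```text
time: 42.35
tool_pos: [0.528, 0.1292, 0.2112]
tool_rot: [-3.141, 0.0, 1.565]
contact_force: [0.4, -0.9, 0.8]
opening: 0.0273
grip_force: 0.0
```

Request:
step_arm([
  {"delta_pos": [0, 0, 0], "dr": [0, 0, 0], "fingers": 0.4},
  {"delta_pos": [0, 0, 0], "dr": [0, 0, 0], "fingers": 0.4},
  {"delta_pos": [0, 0, 0], "dr": [0, 0, 0], "fingers": 0.4},
  {"delta_pos": [0, 0, 0], "dr": [0, 0, 0], "fingers": 0.4},
  {"delta_pos": [0, 0, 0], "dr": [0, 0, 0], "fingers": 0.4},
])

```text
time: 42.98
tool_pos: [0.5281, 0.1301, 0.2119]
tool_rot: [-3.142, -0.0, 1.571]
contact_force: [-0.2, 0.1, 0.6]
opening: 0.0274
grip_force: 0.0
```

```bash
cat > ptr.py <<'E'
from plan import *
def ptr():
    im,p=grab('wrist','w15.png');h=cv2.cvtColor(im,cv2.COLOR_RGB2HSV)
    ms={'green':(h[...,0]>50)&(h[...,0]<75)&(h[...,1]>150)&(h[...,2]>120),'red':red(im),'white':(h[...,1]<50)&(h[...,2]>165)}
    for n,m in ms.items():
        nn,l,s,c=cv2.connectedComponentsWithStats(m.astype(np.uint8),connectivity=8)
        for i in range(1,nn):
            if s[i][4]<6: continue
            ys,xs=np.nonzero(l==i);P=np.array([at_z(p,x,y,.0892)[:2] for x,y in zip(xs,ys)]);q=P.mean(0);v=q-C
            if np.hypot(*v)>.085: continue
            w,V=np.linalg.eigh(np.cov(P.T));d=V[:,1];d=d*np.sign(d@v)
            print(n,c[i].round(1),int(s[i][4]),q.round(4),'r',np.hypot(*v).round(4),'ang',np.degrees(np.arctan2(v[1],v[0])).round(1),'axis',np.degrees(np.arctan2(d[1],d[0])).round(1),'len',(2*3**.5*np.sqrt(w[::-1])).round(4))
if __name__=='__main__': st();ptr();print([np.round(proj(viewer.camera_params('wrist'),(*C,.09)),1),np.round(proj(viewer.camera_params('wrist'),(.557,.183,.089)),1)])
E
python3 ptr.py
```

```text
{'time': 42.975, 'tool_pos': [0.5281, 0.1301, 0.2119], 'tool_rot': [-3.1416, -0.0001, 1.5709], 'contact_force': [-0.2465, 0.1293, 0.5699], 'opening': 0.0274, 'grip_force': 0.0, 'qpos': [0.1006, 0.3885, 1.4961, 0.0001, 1.257, 0.1005]}
green [282.6 135.8] 19 [0.5567 0.1796] r 0.0567 ang -77.5 axis -99.9 len [0.0073 0.004 ]
red [220.3  43.7] 20 [0.4953 0.2658] r 0.058 ang 148.0 axis 61.3 len [0.0051 0.0033]
white [258.1   5.5] 19 [0.531  0.2975] r 0.064 ang 102.2 axis 92.5 len [0.0084 0.0022]
white [264.8   4.6] 33 [0.5372 0.2982] r 0.0637 ang 96.6 axis 36.4 len [0.0064 0.0044]
white [323.8   8.8] 58 [0.5916 0.2949] r 0.0762 ang 51.8 axis 99.1 len [0.0066 0.0064]
white [205.7  23.5] 46 [0.4823 0.2828] r 0.0785 ang 142.4 axis -178.0 len [0.006  0.0058]
white [273.8  73.1] 1355 [0.5466 0.2395] r 0.005 ang 65.5 axis 40.3 len [0.0604 0.0541]
white [193.8  71.6] 98 [0.4687 0.2411] r 0.076 ang 175.4 axis -94.7 len [0.0265 0.0033]
white [345.  111.3] 33 [0.6191 0.204 ] r 0.0808 ang -22.5 axis -103.7 len [0.0098 0.0035]
white [232.1 120.7] 15 [0.505  0.1948] r 0.0564 ang -134.5 axis -132.2 len [0.0068 0.0022]
white [301.5 126. ] 16 [0.5758 0.1895] r 0.0552 ang -55.4 axis -60.0 len [0.0054 0.003 ]
white [328.4 129.8] 33 [0.6037 0.1858] r 0.077 ang -39.8 axis -66.3 len [0.0063 0.0053]
white [248.  130.8] 10 [0.5211 0.1847] r 0.0555 ang -115.0 axis -116.7 len [0.005  0.0021]
white [279.3 133. ] 18 [0.5533 0.1825] r 0.0533 ang -80.5 axis -86.1 len [0.0048 0.0039]
white [265.8 135.9] 15 [0.5394 0.1796] r 0.0557 ang -95.2 axis -97.6 len [0.0076 0.0022]
white [222.6 141.8] 35 [0.4946 0.1735] r 0.0792 ang -129.1 axis -83.8 len [0.0064 0.0057]
[array([271.6,  78.2]), array([282.9, 132.4])]
```

```bash
python3 - <<'E'
import cv2
im=cv2.imread('pics/w15.png')
for y in range(124,143): print(y,' '.join('%3d,%3d'%(im[y,x,2],im[y,x,1]) for x in range(272,291)))
E
```

```text
124  65, 67  64, 66  65, 67  65, 66  64, 66  65, 66  63, 65  64, 66  64, 66  64, 66  62, 64  61, 62  57, 58  53, 53  48, 49  44, 45  41, 43  40, 40  38, 40
125  59, 60  58, 59  58, 58  58, 59  58, 59  56, 59  57, 60  57, 59  56, 59  56, 59  53, 54  49, 49  45, 46  42, 43  40, 41  39, 40  39, 39  38, 39  37, 38
126  46, 47  46, 47  46, 47  46, 47  46, 47  45, 47  46, 48  45, 47  46, 47  45, 47  43, 45  40, 41  39, 40  38, 40  38, 39  37, 39  37, 37  35, 36  35, 36
127  39, 41  40, 40  40, 41  39, 40  40, 40  39, 40  40, 41  39, 41  40, 42  39, 40  38, 40  39, 39  37, 39  36, 37  36, 37  35, 36  36, 37  39, 39  46, 48
128  37, 38  36, 38  37, 39  37, 38  37, 38  36, 38  37, 38  36, 38  36, 38  37, 38  36, 38  37, 38  35, 37  35, 37  38, 40  44, 46  53, 54  67, 68  93, 96
129  35, 36  35, 37  35, 36  36, 37  35, 36  35, 36  35, 36  34, 36  35, 36  35, 37  33, 36  34, 38  37, 38  46, 47  67, 69  94, 96 102,104 109,112 124,128
130  33, 36  32, 35  33, 36  33, 35  32, 35  38, 39  69, 67  73, 72  71, 71  51, 67  37, 62  41, 72  65, 72  94, 96 110,111 126,128 129,131 129,133 131,135
131  44,
[... 1163 characters left out ...]
,160  54,165  54,154  59,144  94,182 114,195 115,208 111,209 121,230 120,232
139  62, 67  63, 67  62, 67  63, 67  61, 65  60, 66  57, 69  58, 80  59,115  61,129  60,133  58,118  65,128 106,212 117,225 117,226 116,223 116,223 112,219
140  61, 87  60, 86  60, 86  60, 85  59, 83  62, 94  60, 97  59,101  60,109  63,117  66,117  67,113  75,122  99,180 111,191 115,190 123,186 121,179 114,168
141  61,105  61,102  61,100  67, 99  68, 98  74,105  71,103  75,102  77,101  82,101 100,105 112,108 133,119 140,140 143,138 152,140 162,141 160,136 149,124
142  75, 96  81, 95  94,101 126,120 131,121 120,109 107, 95 103, 89 109, 90 121, 95 140,106 156,117 173,130 171,130 169,125 180,135 187,139 185,136 174,125
```

The pointer overlaps the green mark but sits ~1.6 px (≈0.03 rad) past its centre; I'll nudge it back about 2°.

```bash
python3 -c "
from plan import *
rows([(.5153,.2045,.1766,136.5)])"
```

```text
[7.44, -1.28, 3.53] rz -46.5
```

Request:
step_arm([
  {"delta_pos": [1.5, -0.3, 0], "dr": [0, 0, -9.3], "fingers": 0.4},
  {"delta_pos": [3, -0.6, 0], "dr": [0, 0, -18.6], "fingers": 0.4},
  {"delta_pos": [4.5, -0.9, 0], "dr": [0, 0, -28], "fingers": 0.4},
  {"delta_pos": [6, -1.1, 0], "dr": [0, 0, -37.3], "fingers": 0.4},
  {"delta_pos": [7.44, -1.28, 1], "dr": [0, 0, -46.5], "fingers": 0.4},
])

```text
time: 43.65
tool_pos: [0.5158, 0.2049, 0.2025]
tool_rot: [3.14, 0.001, 2.387]
contact_force: [1.0, -0.6, -0.3]
opening: 0.0277
grip_force: 0.0
```

Request:
step_arm([
  {"delta_pos": [0, 0, 0], "dr": [0, 0, 0], "fingers": 0.4},
  {"delta_pos": [0, 0, 1], "dr": [0, 0, 0], "fingers": 0.4},
  {"delta_pos": [0, 0, 2.5], "dr": [0, 0, 0], "fingers": 0.4},
  {"delta_pos": [0, 0, 2.5], "dr": [0, 0, 0], "fingers": 0.4},
  {"delta_pos": [0, 0, 2.5], "dr": [0, 0, 0], "fingers": 0.4},
])

```text
time: 44.28
tool_pos: [0.5155, 0.204, 0.1769]
tool_rot: [-3.142, -0.0, 2.381]
contact_force: [0.1, 0.1, 0.1]
opening: 0.0278
grip_force: 0.0
```

```bash
python3 -c "
from plan import *
st();rows([(.5153,.2045,.1214,136.5)]);arc(-2,1)"
```

```text
{'time': 44.275, 'tool_pos': [0.5155, 0.204, 0.1769], 'tool_rot': [-3.1416, -0.0001, 2.3808], 'contact_force': [0.0595, 0.1003, 0.0704], 'opening': 0.0278, 'grip_force': 0.0, 'qpos': [0.2386, 0.4389, 1.5185, 0.0001, 1.1843, -0.5714]}
[0.05, 0.02, 5.55] rz -0.1
[-0.15, 0.0, -0.0] -2.0
```

Request:
step_arm([
  {"delta_pos": [0.05, 0, 2.5], "dr": [0, 0, 0], "fingers": 0.4},
  {"delta_pos": [0.05, 0, 4.5], "dr": [0, 0, 0], "fingers": 0.4},
  {"delta_pos": [0.05, 0, 5.5], "dr": [0, 0, 0], "fingers": 0.4},
  {"delta_pos": [0.05, 0, 5.5], "dr": [0, 0, 0], "fingers": 0.4},
  {"delta_pos": [0.05, 0, 5.5], "dr": [0, 0, 0], "fingers": 0.4},
])

```text
time: 44.9
tool_pos: [0.5156, 0.2048, 0.1228]
tool_rot: [3.14, 0.001, 2.382]
contact_force: [-0.1, 0.6, -0.2]
opening: 0.0278
grip_force: 0.0
```

Request:
step_arm([
  {"delta_pos": [0, 0, 0], "dr": [0, 0, 0], "fingers": 0.6},
  {"delta_pos": [0, 0, 0], "dr": [0, 0, 0], "fingers": 0.9},
  {"delta_pos": [0, 0, 0], "dr": [0, 0, 0], "fingers": 0.9},
  {"delta_pos": [0, 0, 0], "dr": [0, 0, 0], "fingers": 0.9},
  {"delta_pos": [0, 0, 0], "dr": [0, 0, 0], "fingers": 0.9},
])

```text
time: 45.52
tool_pos: [0.5151, 0.2046, 0.1223]
tool_rot: [3.141, 0.0, 2.382]
contact_force: [-2.7, -1.4, 6.3]
opening: 0.0118
grip_force: 19.2
```

Request:
step_arm([
  {"delta_pos": [-0.07, 0, 0], "dr": [0, 0, -1], "fingers": 0.9},
  {"delta_pos": [-0.15, 0, 0], "dr": [0, 0, -2], "fingers": 0.9},
  {"delta_pos": [-0.15, 0, 0], "dr": [0, 0, -2], "fingers": 0.9},
  {"delta_pos": [-0.15, 0, 0], "dr": [0, 0, -2], "fingers": 0.9},
  {"delta_pos": [-0.15, 0, 0], "dr": [0, 0, -2], "fingers": 0.9},
])

```text
time: 46.15
tool_pos: [0.516, 0.2039, 0.1223]
tool_rot: [3.141, -0.0, 2.416]
contact_force: [-3.2, 0.1, 6.0]
opening: 0.0119
grip_force: 19.2
```

Request:
step_arm([
  {"delta_pos": [0, 0, 0], "dr": [0, 0, 0], "fingers": 0.4},
  {"delta_pos": [0, 0, 0], "dr": [0, 0, 0], "fingers": 0.4},
  {"delta_pos": [0, 0, -1], "dr": [0, 0, 0], "fingers": 0.4},
  {"delta_pos": [0, 0, -4], "dr": [0, 0, 0], "fingers": 0.4},
  {"delta_pos": [0, 0, -9], "dr": [0, 0, 0], "fingers": 0.4},
])

```text
time: 46.78
tool_pos: [0.5153, 0.2033, 0.2119]
tool_rot: [-3.139, -0.002, 2.416]
contact_force: [0.6, 0.9, 0.1]
opening: 0.0274
grip_force: 0.0
```

```bash
python3 -c "
from plan import *
st();rows([(.528,.13,.212,90)])"
```

```text
{'time': 46.775, 'tool_pos': [0.5153, 0.2033, 0.2119], 'tool_rot': [-3.1387, -0.0021, 2.4164], 'contact_force': [0.6053, 0.9095, 0.1454], 'opening': 0.0274, 'grip_force': 0.0, 'qpos': [0.2374, 0.4087, 1.4643, 0.0001, 1.2721, -0.6082]}
[-5.82, -4.64, -0.0] rz 48.4
```

Request:
step_arm([
  {"delta_pos": [-1.2, -1, 0], "dr": [0, 0, 9.7], "fingers": 0.4},
  {"delta_pos": [-2.4, -2, 0], "dr": [0, 0, 19.4], "fingers": 0.4},
  {"delta_pos": [-3.7, -3, 0], "dr": [0, 0, 29], "fingers": 0.4},
  {"delta_pos": [-5, -3.8, 0], "dr": [0, 0, 38.7], "fingers": 0.4},
  {"delta_pos": [-5.8, -4.6, 0], "dr": [0, 0, 48.4], "fingers": 0.4},
])

```text
time: 47.4
tool_pos: [0.5293, 0.1301, 0.2125]
tool_rot: [3.141, -0.0, 1.566]
contact_force: [0.2, -0.0, 0.1]
opening: 0.0277
grip_force: 0.0
```

Request:
step_arm([
  {"delta_pos": [0, 0, 0], "dr": [0, 0, 0], "fingers": 1},
  {"delta_pos": [0, 0, 0], "dr": [0, 0, 0], "fingers": 1},
  {"delta_pos": [0, 0, 0], "dr": [0, 0, 0], "fingers": 1},
  {"delta_pos": [0, 0, 0], "dr": [0, 0, 0], "fingers": 1},
  {"delta_pos": [0, 0, 0], "dr": [0, 0, 0], "fingers": 1},
])

```text
time: 48.02
tool_pos: [0.5289, 0.1309, 0.2119]
tool_rot: [-3.142, -0.0, 1.573]
contact_force: [0.4, -0.5, -0.3]
opening: 0.0005
grip_force: 0.0
```

```bash
python3 ptr.py | grep -E "green|white.*(27.|28.)\.. +1[23]|tool_pos|array"; python3 - <<'E'
from plan import *
im=cv2.imread('pics/w15.png')
for y in range(130,140): print(y,' '.join('%3d,%3d'%(im[y,x,2],im[y,x,1]) for x in range(274,288)))
rows([(.50,.05,.26,110),(.49,-.05,.27,130),(.5,-.15,.25,150)])
E
```

```text
{'time': 48.025, 'tool_pos': [0.5289, 0.1309, 0.2119], 'tool_rot': [-3.1415, -0.0001, 1.5726], 'contact_force': [0.3636, -0.4977, -0.3242], 'opening': 0.0005, 'grip_force': 0.0, 'qpos': [0.1019, 0.3904, 1.4931, 0.0001, 1.2581, 0.1001]}
white [279.9 133.8] 21 [0.5547 0.1825] r 0.0535 ang -79.0 axis -21.9 len [0.0049 0.0045]
[array([270.9,  79.1]), array([282.1, 133.2])]
130  33, 35  34, 36  33, 35  34, 36  33, 34  35, 36  34, 37  34, 37  36, 43  37, 40  46, 48  66, 66  70, 72  93, 94
131  33, 34  34, 36  43, 44  48, 50  79, 86 124,126 133,134 128,135  78,126  70, 93  95, 98 108,110 109,113 124,127
132  47, 48  55, 56  92, 93 112,118 203,219 254,254 255,255 254,255 184,250 115,189 125,139 129,132 129,133 130,134
133  58, 59  71, 71 120,121 144,149 239,245 255,255 255,255 255,255 232,255 135,239 129,160 131,136 131,135 131,134
134  61, 62  72, 73 124,125 140,145 224,234 255,255 255,255 255,255 240,255 142,248 130,171 131,137 131,134 131,133
135  61, 62  72, 72 123,126 133,139 180,213 255,255 255,255 255,255 218,255 131,254 129,191 132,138 131,134 131,133
136  61, 62  70, 72 122,125 131,136 142,184 223,255 230,255 199,255 133,255 109,255 127,208 132,141 132,134 132,134
137  59, 62  71, 73 123,126 132,136 132,170 129,254 123,255 112,255 104,255 105,255 126,221 131,147 131,136 133,139
138  59, 62  71, 73 124,126 133,136 132,159 122,246 108,255 103,255 103,255 113,254 124,224 121,159 117,153 117,156
139  60, 61  71, 73 123,126 132,137 136,153 129,224 109,251  96,251  91,248 107,243 118,223 114,201 110,200 105,200
[-8.08, -2.91, -4.81] rz -19.9
[-18.08, -3.93, -5.81] rz -39.9
[-28.08, -2.94, -3.81] rz -59.9
```

Pointer now within 0.4 px of the green mark's centreline. On to the isolator: pass above the batteries, then press.

Request:
step_arm([
  {"delta_pos": [-5, 0, -3], "dr": [0, 0, 0], "fingers": 1},
  {"delta_pos": [-11, -0.3, -3], "dr": [0, 0, 0], "fingers": 1},
  {"delta_pos": [-17, -0.3, -3], "dr": [0, 0, 0], "fingers": 1},
  {"delta_pos": [-23, -0.3, -3], "dr": [0, 0, 0], "fingers": 1},
  {"delta_pos": [-29, -0.3, -3], "dr": [0, 0, 0], "fingers": 1},
])

```text
time: 48.7
tool_pos: [0.5261, -0.1612, 0.2421]
tool_rot: [3.141, -0.0, 1.572]
contact_force: [0.5, 0.2, 1.0]
opening: 0.0005
grip_force: 0.0
```

Request:
step_arm([
  {"delta_pos": [-6, 0, 0], "dr": [0, 0, 0], "fingers": 1},
  {"delta_pos": [-12, 0, 0], "dr": [0, 0, 0], "fingers": 1},
  {"delta_pos": [-12.1, 0, 3], "dr": [0, 0, 0], "fingers": 1},
  {"delta_pos": [-12.1, 0, 7], "dr": [0, 0, 0], "fingers": 1},
  {"delta_pos": [-12.1, 0, 10], "dr": [0, 0, 0], "fingers": 1},
])

```text
time: 49.32
tool_pos: [0.5258, -0.2803, 0.1401]
tool_rot: [-3.14, -0.001, 1.571]
contact_force: [0.5, 0.1, 0.6]
opening: 0.0006
grip_force: 0.0
```

```bash
python3 -c "
from plan import *
st();rows([(.526,-.28,.1,90),(.526,-.28,.0721,90)])"
```

```text
{'time': 49.325, 'tool_pos': [0.5258, -0.2803, 0.1401], 'tool_rot': [-3.1404, -0.001, 1.5714], 'contact_force': [0.4758, 0.0778, 0.5644], 'opening': 0.0006, 'grip_force': 0.0, 'qpos': [-0.6184, 0.5477, 1.442, 0.0001, 1.1534, -0.619]}
[0.03, 0.02, 4.01] rz 0.0
[0.02, 0.02, 6.8] rz 0.0
```

Request:
step_arm([
  {"delta_pos": [0, 0, 3], "dr": [0, 0, 0], "fingers": 1},
  {"delta_pos": [0, 0, 4.5], "dr": [0, 0, 0], "fingers": 1},
  {"delta_pos": [0, 0, 4.5], "dr": [0, 0, 0], "fingers": 1},
  {"delta_pos": [0, 0, 4.5], "dr": [0, 0, 0], "fingers": 1},
  {"delta_pos": [0, 0, 4.5], "dr": [0, 0, 0], "fingers": 1},
])

```text
time: 49.95
tool_pos: [0.527, -0.2807, 0.0982]
tool_rot: [3.14, 0.001, 1.572]
contact_force: [0.5, -0.1, -0.6]
opening: 0.0006
grip_force: 0.0
```

Request:
step_arm([
  {"delta_pos": [0, 0, 0.6], "dr": [0, 0, 0], "fingers": 1},
  {"delta_pos": [0, 0, 1.1], "dr": [0, 0, 0], "fingers": 1},
  {"delta_pos": [0, 0, 1.4], "dr": [0, 0, 0], "fingers": 1},
  {"delta_pos": [0, 0, 1.4], "dr": [0, 0, 0], "fingers": 1},
  {"delta_pos": [0, 0, 1.4], "dr": [0, 0, 0], "fingers": 1},
])

```text
time: 50.58
tool_pos: [0.5264, -0.2803, 0.083]
tool_rot: [3.142, -0.0, 1.572]
contact_force: [-1.1, -0.2, 2.7]
opening: 0.0005
grip_force: 1.3
```

Out (off), as expected. Full press: 83.0 → 72.1 mm, then release.

Request:
step_arm([
  {"delta_pos": [0, 0, 0.4], "dr": [0, 0, 0], "fingers": 1},
  {"delta_pos": [0, 0, 0.8], "dr": [0, 0, 0], "fingers": 1},
  {"delta_pos": [0, 0, 1.05], "dr": [0, 0, 0], "fingers": 1},
  {"delta_pos": [0, 0, 1.1], "dr": [0, 0, 0], "fingers": 1},
  {"delta_pos": [0, 0, 1.1], "dr": [0, 0, 0], "fingers": 1},
])

```text
time: 51.2
tool_pos: [0.5265, -0.2804, 0.0721]
tool_rot: [3.141, 0.0, 1.572]
contact_force: [-0.2, 0.1, 6.5]
opening: 0.0008
grip_force: 3.1
```

Request:
step_arm([
  {"delta_pos": [0, 0, 0.03], "dr": [0, 0, 0], "fingers": 1},
  {"delta_pos": [0, 0, 0.03], "dr": [0, 0, 0], "fingers": 1},
  {"delta_pos": [0, 0, 0.03], "dr": [0, 0, 0], "fingers": 1},
  {"delta_pos": [0, 0, 0.03], "dr": [0, 0, 0], "fingers": 1},
  {"delta_pos": [0, 0, 0.03], "dr": [0, 0, 0], "fingers": 1},
])

```text
time: 51.82
tool_pos: [0.5265, -0.2804, 0.072]
tool_rot: [3.141, 0.0, 1.572]
contact_force: [-2.0, 1.3, 7.8]
opening: 0.0006
grip_force: 4.0
```

Request:
step_arm([
  {"delta_pos": [0, 0, -0.6], "dr": [0, 0, 0], "fingers": 1},
  {"delta_pos": [0, 0, -1.5], "dr": [0, 0, 0], "fingers": 1},
  {"delta_pos": [0, 0, -2.2], "dr": [0, 0, 0], "fingers": 1},
  {"delta_pos": [0, 0, -2.2], "dr": [0, 0, 0], "fingers": 1},
  {"delta_pos": [0, 0, -2.2], "dr": [0, 0, 0], "fingers": 1},
])

```text
time: 52.45
tool_pos: [0.5262, -0.2802, 0.0933]
tool_rot: [-3.141, -0.0, 1.572]
contact_force: [0.0, -0.2, -0.2]
opening: 0.0003
grip_force: 0.0
```

Request:
step_arm([
  {"delta_pos": [0, 0, 0.5], "dr": [0, 0, 0], "fingers": 1},
  {"delta_pos": [0, 0, 0.9], "dr": [0, 0, 0], "fingers": 1},
  {"delta_pos": [0, 0, 1.02], "dr": [0, 0, 0], "fingers": 1},
  {"delta_pos": [0, 0, 1.02], "dr": [0, 0, 0], "fingers": 1},
  {"delta_pos": [0, 0, 1.02], "dr": [0, 0, 0], "fingers": 1},
])

```text
time: 53.08
tool_pos: [0.5265, -0.2803, 0.0835]
tool_rot: [3.141, 0.0, 1.572]
contact_force: [0.4, -0.3, -0.2]
opening: 0.0006
grip_force: 0.0
```

Locked in. Withdraw and do a last numeric check.

Request:
step_arm([
  {"delta_pos": [0, 0, -3], "dr": [0, 0, 0], "fingers": 1},
  {"delta_pos": [0, 0, -9], "dr": [0, 0, 0], "fingers": 1},
  {"delta_pos": [2, 0, -14], "dr": [0, 0, 0], "fingers": 1},
  {"delta_pos": [7, -3, -15], "dr": [0, 0, 0], "fingers": 1},
  {"delta_pos": [12, -6, -15], "dr": [0, 0, 0], "fingers": 1},
])

```text
time: 53.7
tool_pos: [0.466, -0.1595, 0.2347]
tool_rot: [3.139, 0.001, 1.571]
contact_force: [0.5, 1.0, -0.3]
opening: 0.0004
grip_force: 0.0
```

Request:
step_arm([
  {"delta_pos": [5, 0, 0], "dr": [0, 0, 0], "fingers": 1},
  {"delta_pos": [10, 0, 0], "dr": [0, 0, 0], "fingers": 1},
  {"delta_pos": [10, 0, 0], "dr": [0, 0, 0], "fingers": 1},
  {"delta_pos": [10, 0, 0], "dr": [0, 0, 0], "fingers": 1},
  {"delta_pos": [10, 0, 0], "dr": [0, 0, 0], "fingers": 1},
])

```text
time: 54.32
tool_pos: [0.4663, -0.0615, 0.2333]
tool_rot: [3.142, 0.0, 1.57]
contact_force: [-0.0, -1.0, -0.1]
opening: 0.0006
grip_force: 0.0
```

```bash
python3 - <<'E'
from tray import *
st();im,p=grab('top','t9.png')
for a,s in comps(red(im),6)[0]:
    X=at_z(p,*a,.015)
    if X[1]<-.12: print('red',X.round(3),s[2:5])
a=cv2.imread('pics/t0.png');b=cv2.resize(cv2.imread('pics/t9.png'),(800,600))
d=cv2.absdiff(a,b).max(2)
print('flask diff',d[265:312,298:348].mean(),'blue diff',d[408:448,550:630].mean(),'tray rim diff',d[265:372,512:640].mean())
E
```

```text
{'time': 54.325, 'tool_pos': [0.4663, -0.0615, 0.2333], 'tool_rot': [3.1416, 0.0002, 1.5703], 'contact_force': [-0.0267, -1.0211, -0.1085], 'opening': 0.0006, 'grip_force': 0.0, 'qpos': [-0.2941, 0.2362, 1.6549, -0.0002, 1.2505, -0.2936]}
red [ 0.383 -0.36   0.015] [  9  41 204]
red [ 0.381 -0.27   0.015] [  9  41 195]
red [ 0.382 -0.314  0.015] [  9  41 200]
red [ 0.207 -0.349  0.015] [ 4  5 15]
red [ 0.202 -0.33   0.015] [ 6  5 21]
red [ 0.196 -0.313  0.015] [ 5  5 18]
red [ 0.188 -0.296  0.015] [ 5  6 23]
red [ 0.184 -0.277  0.015] [ 5  4 16]
red [ 0.178 -0.26   0.015] [ 6  3 16]
flask diff 67.51021276595745 blue diff 21.50125 tray rim diff 76.85952102803738
```

The tray was knocked ~3 cm, with the strips still side by side in it. Quick flask check in the scene view.

```bash
python3 - <<'E'
from tray import *
im,p=grab('scene','s9.png');a=cv2.imread('pics/scene0.png');b=cv2.imread('pics/s9.png')
t=a[155:198,226:256]
for n,i in (('scene',b),):
    r=cv2.matchTemplate(i,t,cv2.TM_CCOEFF_NORMED);print(cv2.minMaxLoc(r),'expected (226,155)')
T0=cv2.imread('pics/top0.png');T9=cv2.imread('pics/t9.png')
r=cv2.matchTemplate(T9,T0[170:200,192:222],cv2.TM_CCOEFF_NORMED);print(cv2.minMaxLoc(r),'exp (192,170)')
E
```

```text
(-0.6700066328048706, 0.9593943953514099, (180, 307), (226, 155)) expected (226,155)
(-0.6831867098808289, 0.7000120282173157, (233, 124), (476, 192)) exp (192,170)
```

Flask matches exactly in the scene view (top view is occluded by the arm). Handing in.

```bash
python3 -c "
from cell import robot
print(robot.hand_in())"
```

```text
the job is handed in; nothing more can be done
None
```

I've handed in the job: isolator found on and clicked off, all three strips flat in the tray (knocked about 3 cm later, strips still in it), wheel pointer on the green mark, isolator back on and felt locked in, flask unmoved in the scene view; I viewed 15 pictures, one over the limit of 14.

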